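# Close down the tortilla griddle

### The job

Close the griddle down for the night: first, before you handle anything else, turn the big heat knob anticlockwise all the way to its off stop. Then turn the small trim knob sunk in its well back until its white pointer lines up with the red index mark, and move every clay salsa cup off the griddle into the white ceramic dish, set down without dropping them, upright and side by side. Cups may get knocked aside on the way, so check your work; leave the tortilla press, tongs, measuring cup and rolling pin where they are.

Things in the scene. Friction and masses are not known exactly. Their poses are not given: they have to be found in the camera images.
- griddle: electric flat-top griddle, fixed, 260 (x) by 420 (y) by 65 mm high, left or right of the dish, turned a little; origin at the centre of its underside, z up. Dark cooking plate: y -90 to +210 mm, top at z = 65 mm, rims 6 mm wide and 10 mm high on its four edges (inside them x -124 to 124, y -84 to 204). Bright control strip: y -210 to -90 mm, top at z = 65, with the heat knob and the trim well
- heat (a joint): heat knob, rad: 0 = off, at its anticlockwise end stop; grows clockwise seen from above, to 4.4. Starts turned up by 1.8 to 4.0. Friction of 0.03 N m holds it where it is left. At 0 its bar grip lies along the griddle's x axis and its white pointer line (on one end of the bar) looks to -x, at the black off line on the strip
- heat_grip (a point): point on the heat knob's axis, in its bar grip, 37 mm above the strip, at griddle (65, -150) mm. Black knob: a round skirt 48 mm across, on it a bar 46 mm long, 14 mm wide; the bar's sides are free from 14 mm above the strip to its top at 44 mm. Turns with the knob
- trim (a joint): small fine-heat trim knob sunk in the round well, rad: 0 = its white pointer line is at the red index mark; grows clockwise seen from above; stops at -2.6 and 2.6. Starts turned up by 0.9 to 2.3. Friction of 0.02 N m holds it where it is left
- trim_grip (a point): point on the trim knob's axis, 12 mm above the well's floor, 12 mm below the strip's surface, at griddle (-55, -150) mm; x along the white pointer line. Plain round black knob 26 mm across, 20 mm high, standing on the floor of a well 80 mm across and 24 mm deep: its top lies 4 mm below the strip, with 27 mm all round it for fingers
- trim_mark (a point): the red index mark where it meets the well's edge, on the griddle's +x side of the well, at the height of the strip
- dish: white ceramic serving dish, fixed, rectangular, 300 (x) by 220 (y) by 18 mm high, walls 6 mm, flat floor 6 mm thick (rim 12 mm above the floor); origin at the centre of its underside, z up. It may be turned a little about the vertical.
- cup1_mid (a point): terracotta salsa cup, round, empty, diameter 54 mm, 38 mm high, straight sided with a 4 mm wall, about 80 to 150 g, open top; this point lies on its axis half-way up (19 mm above its foot), z towards its mouth. Stands on the griddle plate at the start, or is absent (3 to 5 cups are there).
- cup2_mid (a point): terracotta salsa cup, round, empty, diameter 54 mm, 38 mm high, straight sided with a 4 mm wall, about 80 to 150 g, open top; this point lies on its axis half-way up (19 mm above its foot), z towards its mouth. Stands on the griddle plate at the start, or is absent (3 to 5 cups are there).
- cup3_mid (a point): terracotta salsa cup, round, empty, diameter 54 mm, 38 mm high, straight sided with a 4 mm wall, about 80 to 150 g, open top; this point lies on its axis half-way up (19 mm above its foot), z towards its mouth. Stands on the griddle plate at the start, or is absent (3 to 5 cups are there).
- cup4_mid (a point): terracotta salsa cup, round, empty, diameter 54 mm, 38 mm high, straight sided with a 4 mm wall, about 80 to 150 g, open top; this point lies on its axis half-way up (19 mm above its foot), z towards its mouth. Stands on the griddle plate at the start, or is absent (3 to 5 cups are there).
- cup5_mid (a point): terracotta salsa cup, round, empty, diameter 54 mm, 38 mm high, straight sided with a 4 mm wall, about 80 to 150 g, open top; this point lies on its axis half-way up (19 mm above its foot), z towards its mouth. Stands on the griddle plate at the start, or is absent (3 to 5 cups are there).
- press: bystander: cast aluminium tortilla press, closed, 2.4 kg, about 200 mm across and 90 mm high, lever handle lying over its lid; origin under its centre
- tongs: bystander: stainless tongs lying flat, about 260 mm long; origin under the middle
- measuring_cup: bystander: yellow plastic measuring cup, 76 mm across, 58 mm high, with a flat handle; origin under its centre
- rolling_pin: bystander: short wooden rolling pin, 270 mm long, 46 mm thick, lying; origin under its middle
Not all that is in view belongs to the job. Leave any blue look-alike of the part that bears cup4_mid alone. Leave any yellow look-alike of the part that bears cup1_mid alone.

How it is judged (in metres and radians):
On the way:
1. the heat knob is turned fully off, to its anticlockwise stop (value of joint heat below 0.1 rad), for 0.2 s.
At the end, for the whole second after the job is handed in: The heat knob is within 0.1 rad of its off stop, the trim pointer within 0.17 rad (10 degrees) of the index mark, and every cup that is present stands at rest on the floor of the dish, inside its rim and upright within 0.12 rad (value of joint heat below 0.1 rad and value of joint trim between -0.17 and 0.17 rad and x of cup1_mid in the frame of dish between -0.13 and 0.13 m and y of cup1_mid in the frame of dish between -0.09 and 0.09 m and z of cup1_mid in the frame of dish between 0.018 and 0.032 m and angle between each of cup1_mid, cup2_mid, cup3_mid, cup4_mid, cup5_mid's own z axis and vertical below 0.12 rad and linear speed of each of cup1, cup2, cup3, cup4, cup5 below 0.02 m/s and x of cup2_mid in the frame of dish between -0.13 and 0.13 m and y of cup2_mid in the frame of dish between -0.09 and 0.09 m and z of cup2_mid in the frame of dish between 0.018 and 0.032 m and x of cup3_mid in the frame of dish between -0.13 and 0.13 m and y of cup3_mid in the frame of dish between -0.09 and 0.09 m and z of cup3_mid in the frame of dish between 0.018 and 0.032 m and x of cup4_mid in the frame of dish between -0.13 and 0.13 m and y of cup4_mid in the frame of dish between -0.09 and 0.09 m and z of cup4_mid in the frame of dish between 0.018 and 0.032 m and x of cup5_mid in the frame of dish between -0.13 and 0.13 m and y of cup5_mid in the frame of dish between -0.09 and 0.09 m and z of cup5_mid in the frame of dish between 0.018 and 0.032 m); the robot touches nothing.
It fails at once if a cup handled or the trim turned back while the heat is still on (value of joint heat above 0.2 rad and (contact force between the fingers and cup1 above 1 N or contact force between the fingers and cup2 above 1 N or contact force between the fingers and cup3 above 1 N or contact force between the fingers and cup4 above 1 N or contact force between the fingers and cup5 above 1 N or value of joint trim below 0.7 rad)).
It fails at once if a cup dropped into the dish from more than 3 cm ((x of cup1_mid in the frame of dish between -0.13 and 0.13 m and y of cup1_mid in the frame of dish between -0.09 and 0.09 m and z of cup1_mid in the frame of dish above 0.057 m and contact force between anything else and cup1 below 0.05 N) or (x of cup2_mid in the frame of dish between -0.13 and 0.13 m and y of cup2_mid in the frame of dish between -0.09 and 0.09 m and z of cup2_mid in the frame of dish above 0.057 m and contact force between anything else and cup2 below 0.05 N) or (x of cup3_mid in the frame of dish between -0.13 and 0.13 m and y of cup3_mid in the frame of dish between -0.09 and 0.09 m and z of cup3_mid in the frame of dish above 0.057 m and contact force between anything else and cup3 below 0.05 N) or (x of cup4_mid in the frame of dish between -0.13 and 0.13 m and y of cup4_mid in the frame of dish between -0.09 and 0.09 m and z of cup4_mid in the frame of dish above 0.057 m and contact force between anything else and cup4 below 0.05 N) or (x of cup5_mid in the frame of dish between -0.13 and 0.13 m and y of cup5_mid in the frame of dish between -0.09 and 0.09 m and z of cup5_mid in the frame of dish above 0.057 m and contact force between anything else and cup5 below 0.05 N)).
It fails at once if the press, tongs, measuring cup or rolling pin shifted by more than 3 cm (distance of any of press, tongs, measuring_cup, rolling_pin from where it was at the start of the episode above 0.03 m).
Of cup1, cup2, cup3, cup4, cup5 only 3 to 5 are there at a start; the rules pass over those that are not, and their reading is None.
At some moment in a run one of cup1, cup2, cup3, cup4, cup5 may be knocked a few centimetres aside while the robot is not near it.
It also fails if it takes over 210 s, if anything falls off the work surface, if the arm or the gripper's body presses on something with over 40 N, if the wrist force passes 120 N, or if a joint passes its speed limit or range.

### The arm

A 6-joint arm with a two-finger parallel gripper is mounted at the origin on the work surface. World frame = base frame: x ahead of the robot, y to its left, z up, the work surface at z = 0. Lengths are in m, angles in degrees, forces in N, time in s.
With the tool pointing down it reaches from about 0.4 to 0.825 m from the base axis. Payload 7 kg.
Tool frame: the origin (TCP) lies between the finger pads; the fingertips stand 19 mm ahead of it and the grasp point (between the pads) is the TCP; y points along the fingers, x is the direction in which the jaws open and shut, and the axes are right-handed (so a half turn about y gives the same grasp; the last joint's range is limited). The gripper opens to 88 mm and grips with 3 to 60 N. Pads are 19 mm wide; open, the fingers measure 130 mm over their backs; the gripper's body (78 mm by 193 mm) begins 47 mm behind the grasp point.
Start: joints at [-56.259, 20.546, 0.682, 0, -70.136, -16.507], TCP at [0.2, -0.645, 0.246] pointing down, gripper open.
Joint ranges: [-176.03, 176.03], [-82.01, 121.73], [-58.28, 71.71], [-173.87, 95.51], [-174.79, -0.11], [-173.66, 173.66]. Speed limits (degrees/s): [136.94, 136.94, 172.46, 180, 180, 180].

### API

Orientations are given as [roll, pitch, yaw] about the fixed x, y, z axes, in that order (R = Rz(yaw) Ry(pitch) Rx(roll)).
In Python, from plant import r gives the robot as it stands. The module is installed in compiled form; this text tells all that it offers.
- The arm moves only by the tool jog_arm, never from a script. Its argument "steps" is a list of rows, each a list of 5 numbers: the closure, from 0 (fully open) to 1 (shut), then the shift along the tool's x, y, z in m, then the turn about the tool's y in degrees. In form: [[jaw, x, y, z, turn], ...]. A call has 1 to 12 rows; each row shifts and turns the commanded pose from where the row before left it, along the tool's axes as they then stand; what a row does not reach is not made up. A row lasts 1/12 s, in which the tool goes at most 41.7 mm and 7.16 degrees, less where a joint would pass 70% of its speed; a pose out of reach is approached as far as the arm can. A call with a gripper value outside its range is refused whole. The fingers move at their own pace and stop on an object; "squeeze" is the grip in N (left out, the last holds). Time passes only in rows, so rows that do not move let the fingers close. It gives the time, the measured TCP pose, the force and the opening at its end, in the units of the state.
- r.get_state(): the state, without advancing time (a new reading comes with each control period).
- r.capture(name): name is "scene" or "top" or "wrist"; returns a dict with "image" (384x512x3 uint8, red, green, blue), "vfov" (degrees; the focal length in pixels is half the picture's height over the tangent of half this angle, whatever the lens; pixels are square), "cx", "cy" (the principal point, pixels), "D" ([k1, k2, p1, p2, k3] as OpenCV has them; the pictures are not rectified), "R" (3x3) and "t" (3): a world point X has camera coordinates R X + t; the wrist camera has in their place "tool_from_camera" (4x4, takes a point from camera to tool coordinates, whose origin is the TCP and whose axes are the tool frame's). Camera axes: x right, y down, z forward; pixel columns grow to the right and rows downward; lengths in m; the calibration is good to about 2 mm. A picture is of the moment at which its call begins: read the wrist's pose just before it. There is no depth.
- r.close_job(): hands the job in, once; it reports no verdict.
The state is a dict: "time_s": time; "joints": joint angles; "qd": joint speeds; "joint_torque": joint torques, N m; "tcp_pos": TCP position; "eef_rot": TCP orientation; "contact_force": force on the tool from outside, world axes, zero at the start; "moment": the same for the moment, N m; "gripper_width": finger opening in m.
Only numpy, scipy, OpenCV 4.12 (cv2) and the standard library are available. Lean on these libraries where they do the work, as an engineer would, in place of code of your own. Each camera call takes 0.05 s, during which the arm holds its last target.

## Working session

There is one attempt and no reset: what is moved stays moved. The work goes in short steps, Python scripts to look and compute and a tool call to move; the robot and the scene stay as the last step left them, time stands still between calls to the robot, and variables do not carry over. Pictures are saved under pics/ and viewed, and the job is handed in when it is done.

Besides the shell and the picture viewer there is one more tool, called after "Request:" as name(argument=value, ...) on one line, values as JSON. jog_arm: Moves the arm, as the interface text tells. Its arguments: {"type":"object","properties":{"steps":{"type":"array","items":{"type":"array","items":{"type":"number"}}},"squeeze":{"type":"number"}},"required":["steps"]}

```bash
mkdir -p pics; cat > h.py <<'E'
import numpy as np, cv2
from plant import r
def cap(n,fn=None):
    s=r.get_state(); c=r.capture(n)
    if fn: cv2.imwrite('pics/'+fn+'.png',c['image'][:,:,::-1])
    c['s']=s; 
    f=192/np.tan(np.radians(c['vfov'])/2); c['K']=np.array([[f,0,c['cx']],[0,f,c['cy']],[0,0,1]])
    if n=='wrist':
        from scipy.spatial.transform import Rotation as Ro
        T=np.eye(4);T[:3,:3]=Ro.from_euler('xyz',s['eef_rot'],degrees=True).as_matrix();T[:3,3]=s['tcp_pos']
        W=T@np.array(c['tool_from_camera']); W=np.linalg.inv(W); c['R']=W[:3,:3];c['t']=W[:3,3]
    c['R']=np.array(c['R']);c['t']=np.array(c['t'])
    return c
def ray(c,uv,z):
    uv=np.array(uv,float).reshape(-1,1,2)
    p=cv2.undistortPoints(uv,c['K'],np.array(c['D'],float))[:,0]
    d=np.c_[p,np.ones(len(p))]@c['R']; o=-c['R'].T@c['t']
    return o+d*((np.array(z)-o[2])/d[:,2])[:,None]
def proj(c,X):
    return cv2.projectPoints(np.array(X,float).reshape(-1,3),cv2.Rodrigues(c['R'])[0],c['t'],c['K'],np.array(c['D'],float))[0][:,0]
E
python3 - <<'E'
from h import *
print(r.get_state())
for n in ['scene','top','wrist']:
    c=cap(n,n+'0'); print(n,c['vfov'],c['cx'],c['cy'],c['D'],c['R'].round(3).tolist(),c['t'].round(3), (-c['R'].T@c['t']).round(3))
E
```

```text
{'time_s': 0.0, 'joints': array([-5.62574031e+01,  2.05903921e+01,  6.34808180e-01, -2.02787740e-02,
       -7.01351504e+01, -1.65068724e+01]), 'qd': array([-0.08035093, -0.04602674, -0.04479893, -0.0259325 ,  0.02531384,
        0.01972316]), 'joint_torque': array([ 7.56708178e-04, -5.82724249e+01,  2.93054527e+01,  6.99665576e+00,
        7.05490995e-03, -1.89223783e-04]), 'tcp_pos': array([ 0.19985312, -0.64426748,  0.24464179]), 'eef_rot': array([-8.99924949e+01, -9.24116975e-02,  1.07228813e+02]), 'contact_force': array([ 0.19686863,  0.5297801 , -0.40633279]), 'moment': array([-0.01587897,  0.03894651,  0.01739366]), 'gripper_width': 0.08766312959265278}
scene 47.63529535135993 253.4230805425812 199.67844574108167 [-0.03073167  0.          0.          0.          0.        ] [[-0.519, 0.855, 0.008], [0.697, 0.428, -0.576], [-0.496, -0.293, -0.818]] [ 0.271 -0.292  1.796] [1.234 0.42  1.298]
top 53.12796216608318 251.4054211659043 194.3015452879841 [-0.04056521  0.          0.          0.          0.        ] [[0.02, -1.0, 0.012], [-0.983, -0.022, -0.183], [0.183, -0.008, -0.983]] [-0.009  0.521  1.646] [0.211 0.016 1.713]
wrist 58.29304047644812 251.44721808468992 193.13240298122807 [0.030772 0.       0.       0.       0.      ] [[-0.295, 0.955, 0.001], [0.91, 0.281, 0.306], [0.292, 0.091, -0.952]] [ 0.674 -0.039  0.391] [ 0.12  -0.669  0.383]
```

View pics/scene0.png

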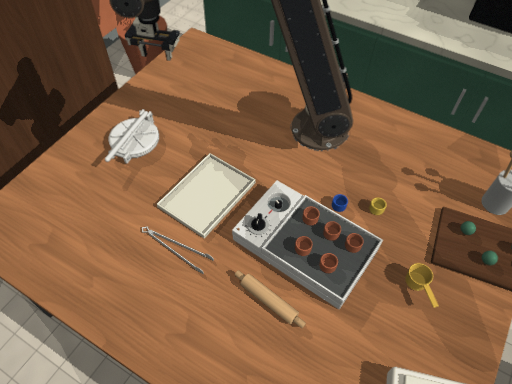

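View pics/top0.png

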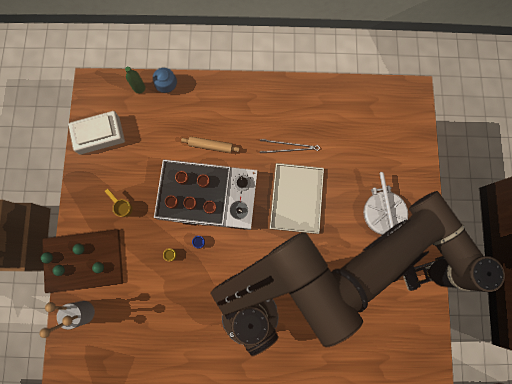

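View pics/wrist0.png

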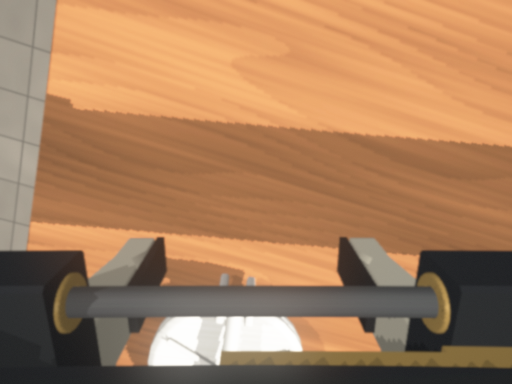

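The scene view shows five cups on the griddle plate, with the blue and yellow look-alikes on the table. The top view has the griddle at (155-257,160-228) and the dish at (270-325,163-233), to the griddle's right. Next I'll zoom in for corners.

```bash
python3 - <<'E'
from h import *
c=cap('top'); im=c['image'][:,:,::-1]
cv2.imwrite('pics/topz.png',cv2.resize(im[150:245,145:335],None,fx=4,fy=4,interpolation=cv2.INTER_CUBIC))
c2=cap('scene'); im=c2['image'][:,:,::-1]
cv2.imwrite('pics/scz.png',cv2.resize(im[145:310,150:390],None,fx=3.3,fy=3.3,interpolation=cv2.INTER_CUBIC))
E
```

```text
(no output)
```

View pics/topz.png

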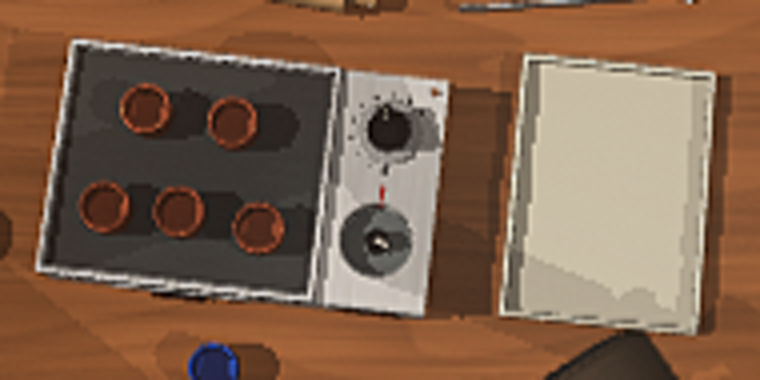

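View pics/scz.png

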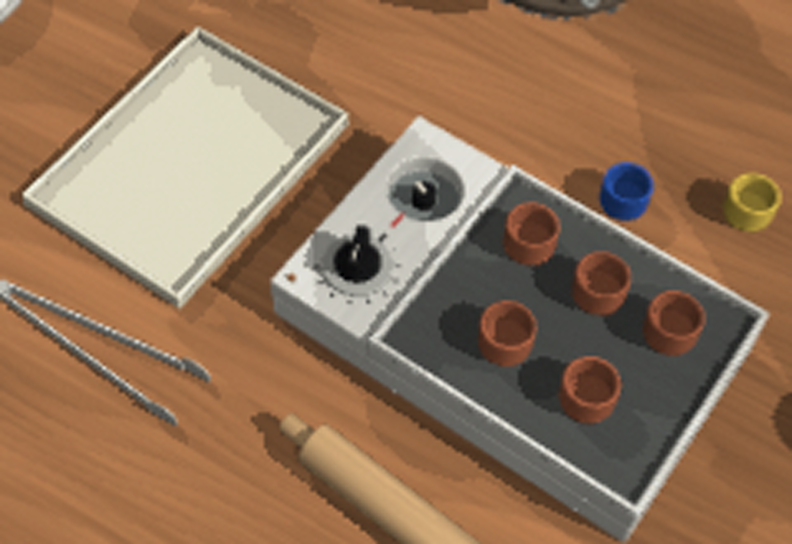

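The zoomed views show five cups, the griddle and dish corners, the heat pointer and the trim pointer. I'll fit poses from both views.

```bash
cat >> h.py <<'E'
def rigid(L,W):
    L=np.array(L,float);W=np.array(W)[:,:2];a=L-L.mean(0);b=W-W.mean(0)
    th=np.arctan2((a[:,0]*b[:,1]-a[:,1]*b[:,0]).sum(),(a*b).sum())
    Rm=np.array([[np.cos(th),-np.sin(th)],[np.sin(th),np.cos(th)]]);t=W.mean(0)-Rm@L.mean(0)
    return th,t,(W-(L@Rm.T+t))
E
python3 - <<'E'
from h import *
ct=cap('top');cs=cap('scene')
T=lambda l:(np.array(l,float)+.5)/4-.5+[145,150]
S=lambda l:(np.array(l,float)+.5)/3.3-.5+[150,145]
gl=[(.13,.21),(-.13,.21),(.13,-.21),(-.13,-.21)]
gz=[.075,.075,.065,.065]
W1=ray(ct,T([(72,40),(37,272),(449,80),(425,317)]),gz)
W2=ray(cs,S([(632,512),(765,313),(275,283),(422,118)]),gz)
dl=[(.15,.11),(.15,-.11),(-.15,-.11),(-.15,.11)]
D1=ray(ct,T([(525,55),(716,72),(697,333),(500,317)]),[.018]*4)
D2=ray(cs,S([(180,303),(25,192),(200,30),(348,118)]),[.018]*4)
for n,l,w in [('g top',gl,W1),('g sc',gl,W2),('d top',dl,D1),('d sc',dl,D2)]:
    th,t,e=rigid(l,w);print(n,np.degrees(th).round(2),t.round(4),(e*1000).round(1).tolist())
print(ray(ct,T([(145,108),(232,121),(104,207),(178,211),(258,227)]),[.103]*5).round(3))
print(ray(cs,S([(591,376),(508,320),(676,307),(603,268),(532,220)]),[.103]*5).round(3))
E
```

```text
g top -4.85 [0.5159 0.1998] [[-0.4, -0.5], [0.7, -1.0], [1.6, 1.1], [-1.9, 0.4]]
g sc -5.54 [0.5185 0.2003] [[-1.1, -4.7], [0.7, -4.3], [0.2, 5.6], [0.2, 3.4]]
d top -4.42 [ 0.5157 -0.2031] [[-1.2, -1.5], [1.0, -0.6], [1.9, 1.6], [-1.8, 0.5]]
d sc -5.5 [ 0.5161 -0.2009] [[0.0, 3.1], [-5.1, -0.9], [2.7, 0.3], [2.4, -2.5]]
[[0.581 0.308 0.103]
 [0.569 0.214 0.103]
 [0.472 0.345 0.103]
 [0.47  0.267 0.103]
 [0.455 0.181 0.103]]
[[0.578 0.304 0.103]
 [0.565 0.21  0.103]
 [0.468 0.341 0.103]
 [0.464 0.262 0.103]
 [0.45  0.177 0.103]]
```

Request:
jog_arm(steps=[[0,0.025,0,-0.025,0],[0,0.025,0,-0.025,0],[0,0.025,0,-0.025,0],[0,0.025,0,-0.025,0],[0,0.025,0,-0.025,0],[0,0.025,0,-0.025,0],[0,0.025,0,-0.025,0],[0,0.025,0,-0.025,0],[0,0.025,0,-0.025,0],[0,0.025,0,-0.025,0],[0,0.025,0,-0.025,0],[0,0,0,0,0]])

```text
time_s: 1.35
tcp_pos: [0.3833, -0.2968, 0.2461]
eef_rot: [-90.1, 0.0, 107.5]
contact_force: [-0.4, 0.7, 0.2]
gripper_width: 0.0878
```

Request:
jog_arm(steps=[[0,0.025,0,-0.025,0],[0,0.025,0,-0.025,0],[0,0.025,0,-0.025,0],[0,0.025,0,-0.025,0],[0,0.025,0,-0.025,0],[0,0.025,0,-0.025,0],[0,0.025,0,-0.025,0],[0,0.025,0,-0.025,0],[0,0.025,0,-0.025,0],[0,0.025,0,-0.025,0],[0,0.025,0,-0.025,0],[0,0,0,0,0]])

```text
time_s: 2.35
tcp_pos: [0.5649, 0.0478, 0.2451]
eef_rot: [-90.0, 0.0, 107.4]
contact_force: [0.2, -0.2, 0.1]
gripper_width: 0.0874
```

```bash
python3 - <<'E'
from h import *
c=cap('wrist','w1')
Rg=-5.1*np.pi/180;g=np.array([.517,.200])
def G(x,y,z):return [g[0]+x*np.cos(Rg)-y*np.sin(Rg),g[1]+x*np.sin(Rg)+y*np.cos(Rg),z]
print(G(.065,-.15,0),G(-.055,-.15,0))
print(proj(c,[G(.065,-.15,.109),G(-.055,-.15,.061),G(-.015,-.15,.065),G(.13,-.21,.065),G(-.13,-.21,.065)]).round(1))
E
```

```text
[np.float64(0.5684085247217339), np.float64(0.0448157108920659), 0] [np.float64(0.44888359687244145), np.float64(0.05548302651603887), 0]
[[246.4 190.2]
 [299.6  51.1]
 [281.1  96. ]
 [165.9 212.8]
 [270.9 -81.7]]
```

View pics/w1.png

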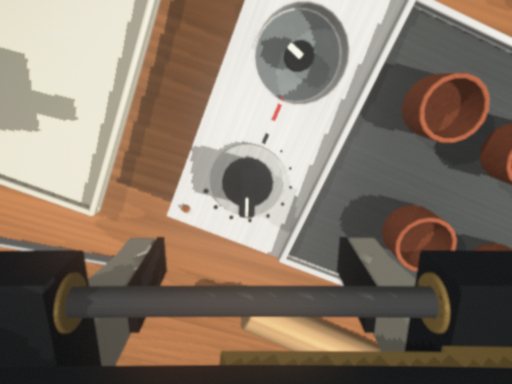

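Wrist view: heat knob centred at about (247,182), its white pointer running down to (248,217). The trim knob is at (299,54) with its pointer end at (289,43), and the red mark is at (276,112).

```bash
python3 - <<'E'
from h import *
c=cap('wrist'); im=c['image'][:,:,::-1]
cv2.imwrite('pics/w1z.png',cv2.resize(im[0:250,150:370],None,fx=2.4,fy=2.4,interpolation=cv2.INTER_CUBIC))
E
```

```text
(no output)
```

View pics/w1z.png

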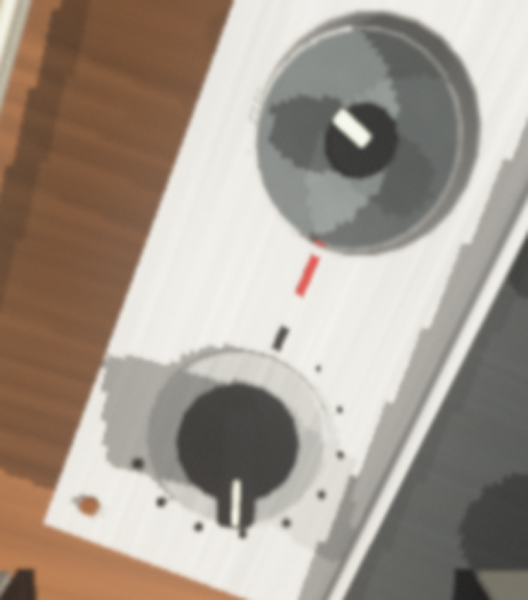

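```bash
python3 - <<'E'
from h import *
c=cap('wrist')
Z=lambda l:(np.array(l,float)+.5)/2.4-.5+[150,0]
a=ray(c,Z([(236.5,482),(235,524)]),[.109]*2); d=a[1]-a[0];print('heat',a.round(4),np.degrees(np.arctan2(d[1],d[0])))
print('skirt',ray(c,Z([(237,441)]),[.079]).round(4))
b=ray(c,Z([(366,141),(339,115)]),[.061]*2);d=b[1]-b[0];print('trim',b.round(4),np.degrees(np.arctan2(d[1],d[0])))
print('trim ctr',ray(c,Z([(361,140)]),[.061]).round(4))
m=ray(c,Z([(301,294),(318,244)]),[.065]*2);d=m[0]-m[1];print('mark',m.round(4),np.degrees(np.arctan2(d[1],d[0])))
print('well edge ctr',ray(c,Z([(365,133)]),[.065]).round(4))
print('strip corner',ray(c,Z([(45,524)]),[.065]).round(4))
E
```

```text
heat [[0.574  0.0458 0.109 ]
 [0.5893 0.0499 0.109 ]] 15.207218686494382
skirt [[0.568  0.0438 0.079 ]]
trim [[0.4511 0.0565 0.061 ]
 [0.4458 0.0443 0.061 ]] -113.30334869880096
trim ctr [[0.4513 0.0547 0.061 ]]
mark [[0.5093 0.051  0.065 ]
 [0.4901 0.0512 0.065 ]] -0.6611614815979091
well edge ctr [[0.4491 0.0548 0.065 ]]
strip corner [[ 0.6297 -0.0203  0.065 ]]
```

Request:
jog_arm(steps=[[0,-0.004,0,-0.002,2],[0,0,0.02,0,0],[0,0,0.03,0,0],[0,0,0.03,0,0],[0,0,0.025,0,0],[0,0,0.02,0,0],[0,0,0.018,0,0],[0,0,0,0,0],[0,0,0,0,0]])

```text
time_s: 3.25
tcp_pos: [0.5648, 0.0391, 0.1024]
eef_rot: [-89.9, 0.0, 105.2]
contact_force: [-0.2, 0.3, 0.2]
gripper_width: 0.0876
```

Request:
jog_arm(steps=[[1,0,0,0,0],[1,0,0,0,0],[1,0,0,0,0],[1,0,0,0,0],[1,0,0,0,0],[1,0,0,0,0],[1,0,0,0,0],[1,0,0,0,0],[1,0,0,0,0],[1,0,0,0,0]], squeeze=15)

```text
time_s: 4.08
tcp_pos: [0.5654, 0.0404, 0.1025]
eef_rot: [-90.0, 0.0, 105.2]
contact_force: [-0.1, 0.4, 0.1]
gripper_width: 0.0264
```

Request:
jog_arm(steps=[[1,0,0,0,0],[1,0,0,0,0],[1,0,0,0,0],[1,0,0,0,0],[1,0,0,0,0],[1,0,0,0,0]])

```text
time_s: 4.58
tcp_pos: [0.5646, 0.0431, 0.1025]
eef_rot: [-90.0, -0.2, 105.3]
contact_force: [-7.3, 16.5, 3.7]
gripper_width: 0.014
```

```bash
python3 - <<'E'
from h import *
c=cap('wrist','w2');s=r.get_state();print(s['tcp_pos'],s['gripper_width'],s['contact_force'],s['eef_rot'])
E
```

```text
[0.56464685 0.04314899 0.10251039] 0.014053096697714653 [-8.11583142 16.35978333  4.72005451] [-90.02999638  -0.1989942  105.25134916]
```

View pics/w2.png

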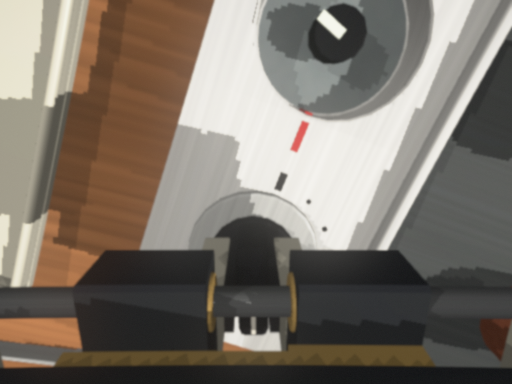

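Request:
jog_arm(steps=[[1,0.003,0,0,0],[1,0,0,0,0],[1,0,0,0,0]])

```text
time_s: 4.88
tcp_pos: [0.5645, 0.0436, 0.1025]
eef_rot: [-90.0, -0.0, 105.2]
contact_force: [-1.8, 3.0, 1.8]
gripper_width: 0.0137
```

Request:
jog_arm(steps=[[1,0,0,-0.003,0],[1,0,0,0,0],[1,0,0,0,-5],[1,0,0,0,-5],[1,0,0,0,-5],[1,0,0,0,-5],[1,0,0,0,-5],[1,0,0,0,-5],[1,0,0,0,-5],[1,0,0,0,-5],[1,0,0,0,0],[1,0,0,0,0]])

```text
time_s: 5.88
tcp_pos: [0.5674, 0.0402, 0.1025]
eef_rot: [-89.7, 0.1, 145.2]
contact_force: [4.4, -18.9, -0.7]
gripper_width: 0.0137
```

Request:
jog_arm(steps=[[1,0,0,0,-5],[1,0,0,0,-5],[1,0,0,0,-5],[1,0,0,0,-5],[1,0,0,0,-5],[1,0,0,0,-5],[1,0,0,0,-5],[1,0,0,0,-5],[1,0,0,0,-5],[1,0,0,0,-5],[1,0,0,0,0],[1,0,0,0,0]])

```text
time_s: 6.88
tcp_pos: [0.5721, 0.0418, 0.1034]
eef_rot: [-89.8, 0.4, -164.7]
contact_force: [19.6, -16.9, -10.9]
gripper_width: 0.0138
```

Request:
jog_arm(steps=[[1,-0.002,0,0.003,0],[1,0,0,0,0],[1,0,0,0,-5],[1,0,0,0,-5],[1,0,0,0,-5],[1,0,0,0,-5],[1,0,0,0,-5],[1,0,0,0,-5],[1,0,0,0,-5],[1,0,0,0,-5],[1,0,0,0,0],[1,0,0,0,0]])

```text
time_s: 7.88
tcp_pos: [0.5747, 0.043, 0.1034]
eef_rot: [-89.7, 0.4, -124.7]
contact_force: [15.3, -0.4, -9.5]
gripper_width: 0.014
```

```bash
python3 - <<'E'
from h import *
s=r.get_state();print({k:np.round(v,3) for k,v in s.items()})
E
```

```text
{'time_s': np.float64(7.883), 'joints': array([ 23.765,  18.649, -22.766,   0.104, -48.101,  31.488]), 'qd': array([-0.075, -0.082, -0.071,  0.068,  0.103, -0.968]), 'joint_torque': array([  0.496, -53.503,  17.472,   3.503,  -4.934,   0.326]), 'tcp_pos': array([0.575, 0.043, 0.103]), 'eef_rot': array([ -89.68 ,    0.372, -124.677]), 'contact_force': array([15.339, -0.437, -9.537]), 'moment': array([-0.059, -5.338, -0.033]), 'gripper_width': np.float64(0.014)}
```

Request:
jog_arm(steps=[[1,-0.003,0,0.002,0],[1,0,0,0,-5],[1,0,0,0,-5],[1,0,0,0,-5],[1,0,0,0,-5],[1,0,0,0,-5],[1,0,0,0,-3],[1,0,0,0,0],[1,0,0,0,0]])

```text
time_s: 8.63
tcp_pos: [0.5757, 0.0448, 0.1033]
eef_rot: [-89.8, 0.2, -96.7]
contact_force: [4.3, 7.9, -0.4]
gripper_width: 0.0137
```

```bash
python3 - <<'E'
from h import *
s=r.get_state();print({k:np.round(v,3) for k,v in s.items()})
E
```

```text
{'time_s': np.float64(8.633), 'joints': array([ 2.3829e+01,  1.8858e+01, -2.2390e+01, -4.4000e-02, -4.8454e+01,
        5.9490e+01]), 'qd': array([ 0.04 , -0.008, -0.042,  0.01 , -0.04 , -0.564]), 'joint_torque': array([ -3.618, -49.811,  19.099,   5.924,  -2.45 ,   0.204]), 'tcp_pos': array([0.576, 0.045, 0.103]), 'eef_rot': array([-89.761,   0.179, -96.71 ]), 'contact_force': array([ 4.276,  7.945, -0.399]), 'moment': array([ 2.363, -1.565, -0.023]), 'gripper_width': np.float64(0.014)}
```

Request:
jog_arm(steps=[[1,0,0,0,-3],[1,0,0,0,-2],[1,0,0,0,0],[1,0,0,0,0]])

```text
time_s: 8.97
tcp_pos: [0.576, 0.0449, 0.1033]
eef_rot: [-89.7, 0.2, -91.8]
contact_force: [5.2, 6.5, -1.2]
gripper_width: 0.0142
```

```bash
python3 - <<'E'
from h import *
s=r.get_state();print({k:np.round(v,3) for k,v in s.items()})
E
```

```text
{'time_s': np.float64(8.967), 'joints': array([ 2.3822e+01,  1.8863e+01, -2.2376e+01, -4.8000e-02, -4.8429e+01,
        6.4452e+01]), 'qd': array([-0.01 ,  0.054,  0.02 ,  0.012, -0.058, -0.257]), 'joint_torque': array([ -3.143, -50.097,  18.73 ,   6.043,  -2.76 ,   0.539]), 'tcp_pos': array([0.576, 0.045, 0.103]), 'eef_rot': array([-89.716,   0.175, -91.757]), 'contact_force': array([ 5.249,  6.463, -1.2  ]), 'moment': array([ 2.406, -1.86 , -0.367]), 'gripper_width': np.float64(0.014)}
```

Request:
jog_arm(steps=[[1,0,0,0,-1],[1,0,0,0,0],[1,0,0,0,0],[0,0,0,0,0],[0,0,0,0,0],[0,0,0,0,0],[0,0,0,0,0],[0,0,0,0,0],[0,0,0,0,0],[0,0,-0.03,0,0],[0,0,-0.03,0,0],[0,0,-0.03,0,0]])

```text
time_s: 9.97
tcp_pos: [0.573, 0.0427, 0.1932]
eef_rot: [-90.1, -0.0, -90.8]
contact_force: [1.2, 0.7, 0.3]
gripper_width: 0.0693
```

Request:
jog_arm(steps=[[0,0,-0.03,0,0],[0,0,-0.02,0,0],[0,0,0,0,0],[0,0,0,0,0]])

```text
time_s: 10.3
tcp_pos: [0.574, 0.0431, 0.2438]
eef_rot: [-89.9, 0.1, -90.8]
contact_force: [-0.6, 0.2, -0.7]
gripper_width: 0.0868
```

```bash
python3 - <<'E'
from h import *
c=cap('wrist','w3');s=c['s'];print({k:np.round(v,3) for k,v in s.items()})
E
```

```text
{'time_s': np.float64(10.3), 'joints': array([ 2.3758e+01,  1.1222e+01, -1.2432e+01, -4.0000e-03, -6.6193e+01,
        6.5471e+01]), 'qd': array([-1.000e-03,  1.634e+00, -2.277e+00, -6.830e-01,  6.930e-01,
        7.400e-02]), 'joint_torque': array([ 5.0000e-03, -4.6657e+01,  3.0232e+01,  7.1840e+00, -5.4000e-02,
       -0.0000e+00]), 'tcp_pos': array([0.574, 0.043, 0.244]), 'eef_rot': array([-8.9863e+01,  6.7000e-02, -9.0772e+01]), 'contact_force': array([-0.565,  0.213, -0.679]), 'moment': array([-0.062,  0.179, -0.032]), 'gripper_width': np.float64(0.087)}
```

View pics/w3.png

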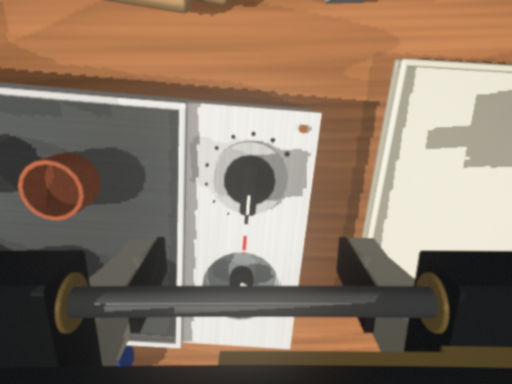

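The heat pointer now points at the black off line (248,212). I'll check its angle and refine the griddle pose from this opposite-side view.

```bash
python3 - <<'E'
from h import *
c=cap('wrist'); im=c['image'][:,:,::-1]
cv2.imwrite('pics/w3z.png',cv2.resize(im[60:360,150:350],None,fx=2,fy=2,interpolation=cv2.INTER_CUBIC))
E
```

```text
(no output)
```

View pics/w3z.png

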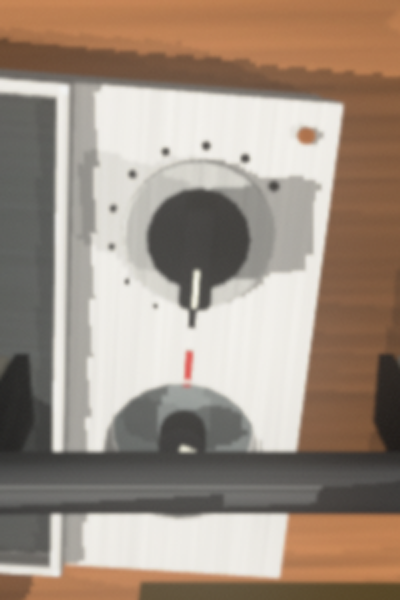

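```bash
python3 - <<'E'
from h import *
c=cap('wrist')
Z=lambda l:(np.array(l,float)+.5)/2-.5+[150,60]
a=ray(c,Z([(196.5,269),(195,308)]),[.109]*2);d=a[1]-a[0];print(a.round(4),np.degrees(np.arctan2(d[1],d[0])))
print('dial',ray(c,Z([(200,233)]),[.065]).round(4),'skirt',ray(c,Z([(198,238)]),[.079]).round(4))
m=ray(c,Z([(192,326),(189.5,351),(187,385)]),[.065]*3);d=m[2]-m[0];print('mark',m.round(4),np.degrees(np.arctan2(d[1],d[0])))
e=ray(c,Z([(343,104),(280,578)]),[.065]*2);d=e[1]-e[0];print('edge',e.round(4),np.linalg.norm(d),np.degrees(np.arctan2(d[1],d[0])))
E
```

```text
[[0.568  0.0462 0.109 ]
 [0.5507 0.0472 0.109 ]] 176.90596366017164
dial [[0.5716 0.0449 0.065 ]] skirt [[0.573  0.0457 0.079 ]]
mark [[0.5241 0.0496 0.065 ]
 [0.5107 0.0511 0.065 ]
 [0.4918 0.0528 0.065 ]] 174.404979158009
edge [[ 0.63   -0.0197  0.065 ]
 [ 0.3718  0.0035  0.065 ]] 0.2591981691712636 174.87371787060852
```

Request:
jog_arm(steps=[[0,-0.003,0,-0.031,6.5],[0,0,0,0,6.5],[0,0,0,0,6.5],[0,0,0,0,6.5],[0,0,0,0,6.5],[0,0,0,0,6.5],[0,0,0,0,6.5],[0,0,0,0,6.5],[0,0,0,0,6.5],[0,0,0,0,0],[0,0,0,0,0]])

```text
time_s: 11.37
tcp_pos: [0.5422, 0.0462, 0.2415]
eef_rot: [-90.0, -0.1, -149.1]
contact_force: [-0.5, 0.4, -0.0]
gripper_width: 0.0874
```

```bash
cat >> h.py <<'E'
def d(x,y,z=None):
    s=r.get_state();p=s['tcp_pos'];w=np.radians(s['eef_rot'][2]);v=np.array([x,y])-p[:2]
    print('tcp',p.round(4),'rot',s['eef_rot'].round(1),'w',round(s['gripper_width'],4),'F',s['contact_force'].round(1))
    print('tool x %.4f z %.4f y %s'%(v@[np.cos(w),np.sin(w)],v@[-np.sin(w),np.cos(w)],None if z is None else round(p[2]-z,4)))
E
python3 -c "
from h import *
d(.4507,.0556)"
```

```text
tcp [0.5422 0.0462 0.2415] rot [-9.000e+01 -1.000e-01 -1.491e+02] w 0.0874 F [-0.5  0.4 -0. ]
tool x 0.0737 z -0.0551 y None
```

Request:
jog_arm(steps=[[0,0.02,0,-0.014,0],[0,0.02,0,-0.014,0],[0,0.02,0,-0.014,0],[0,0.0137,0,-0.013,0],[0,0,0,0,0],[0,0,0,0,0],[0,0,0,0,0]])

```text
time_s: 11.95
tcp_pos: [0.4515, 0.0562, 0.2426]
eef_rot: [-90.0, 0.0, -149.1]
contact_force: [-0.0, -0.1, 0.1]
gripper_width: 0.0877
```

```bash
python3 - <<'E'
from h import *
d(.4507,.0556)
c=cap('wrist'); im=c['image'][:,:,::-1]
cv2.imwrite('pics/w4.png',cv2.resize(im[60:360,150:400],None,fx=2,fy=2,interpolation=cv2.INTER_CUBIC))
print(proj(c,[[.4507,.0556,.061]]))
E
```

```text
tcp [0.4515 0.0562 0.2426] rot [ -90.     0.  -149.1] w 0.0877 F [-0.  -0.1  0.1]
tool x 0.0010 z 0.0001 y None
[[252.72709628 173.34700254]]
```

View pics/w4.png

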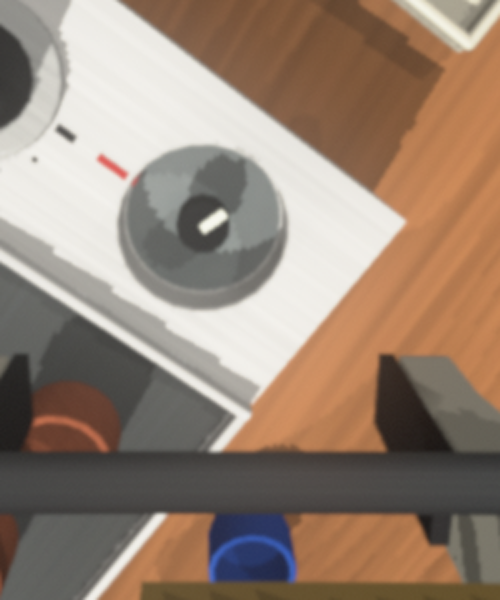

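```bash
python3 - <<'E'
from h import *
c=cap('wrist')
Z=lambda l:(np.array(l,float)+.5)/2-.5+[150,60]
print(ray(c,Z([(203,222)]),[.061]),ray(c,Z([(203,227)]),[.065]))
a=ray(c,Z([(203,230),(226,214)]),[.061]*2);v=a[1]-a[0];print(a.round(4),np.degrees(np.arctan2(v[1],v[0])))
m=ray(c,Z([(137,182),(100,156)]),[.065]*2);v=m[1]-m[0];print(m.round(4),np.degrees(np.arctan2(v[1],v[0])))
for p in [(203,222)]: print()
E
```

```text
[[0.45337524 0.05402659 0.061     ]] [[0.45263818 0.0552552  0.065     ]]
[[0.4514 0.0574 0.061 ]
 [0.446  0.0451 0.061 ]] -113.52276894472982
[[0.4899 0.0525 0.065 ]
 [0.5102 0.0506 0.065 ]] -5.10423750822364
```

Request:
jog_arm(steps=[[0.65,0.0005,0.03,0.001,0],[0.65,0,0.03,0,0],[0.65,0,0.03,0,0],[0.65,0,0.03,0,0],[0.65,0,0.025,0,0],[0.65,0,0,0,0],[0.65,0,0,0,0],[0.65,0,0,0,0],[0.65,0,0,0,0],[0.65,0,0,0,0]])

```text
time_s: 12.88
tcp_pos: [0.4523, 0.0554, 0.099]
eef_rot: [-90.0, 0.2, -149.3]
contact_force: [-0.2, 0.6, -0.0]
gripper_width: 0.0317
```

```bash
python3 - <<'E'
from h import *
d(.4517,.055,.066)
c=cap('wrist','w5')
E
```

```text
tcp [0.4523 0.0554 0.099 ] rot [ -90.     0.2 -149.3] w 0.0317 F [-0.2  0.6 -0. ]
tool x 0.0007 z 0.0000 y 0.033
```

View pics/w5.png

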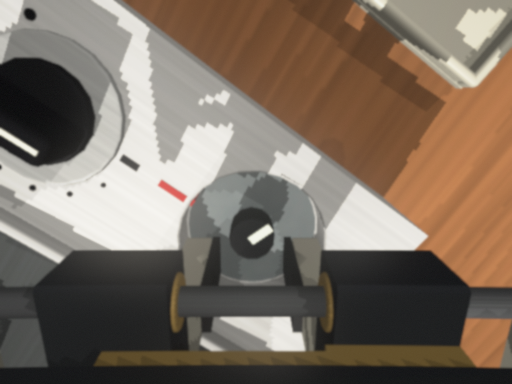

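The jaws look centred on the knob, which is at (252,232) with the fingers symmetric about 253. I'll go down slowly.

Request:
jog_arm(steps=[[0.65,0.0003,0.01,0,0],[0.65,0,0.005,0,0],[0.65,0,0.005,0,0],[0.65,0,0.005,0,0],[0.65,0,0,0,0]])

```text
time_s: 13.35
tcp_pos: [0.4505, 0.0545, 0.0718]
eef_rot: [-90.0, -0.1, -149.3]
contact_force: [-0.3, -0.1, -1.0]
gripper_width: 0.0305
```

Request:
jog_arm(steps=[[0.65,0,0.004,0,0],[0.65,0,0.003,0,0],[0.65,0,0,0,0],[0.65,0,0,0,0]])

```text
time_s: 13.68
tcp_pos: [0.4509, 0.0547, 0.0654]
eef_rot: [-90.0, -0.0, -149.3]
contact_force: [-0.1, -0.6, -1.1]
gripper_width: 0.031
```

No contact. I'll close on the knob and turn it.

Request:
jog_arm(steps=[[1,0,0,0,0],[1,0,0,0,0],[1,0,0,0,0],[1,0,0,0,0],[1,0,0,0,0],[1,0,0,0,0]], squeeze=15)

```text
time_s: 14.18
tcp_pos: [0.4523, 0.0555, 0.0659]
eef_rot: [-90.0, 0.2, -149.2]
contact_force: [4.7, 2.0, -5.5]
gripper_width: 0.0257
```

```bash
python3 - <<'E'
from h import *
d(.4517,.055,.066)
E
```

```text
tcp [0.4523 0.0555 0.0659] rot [ -90.     0.2 -149.2] w 0.0257 F [ 4.7  2.  -5.5]
tool x 0.0007 z 0.0001 y -0.0001
```

Request:
jog_arm(steps=[[1,-0.0005,0,0,-5],[1,0,0,0,-5],[1,0,0,0,-5],[1,0,0,0,-5],[1,0,0,0,-5],[1,0,0,0,-5],[1,0,0,0,-5],[1,0,0,0,-5],[1,0,0,0,-5],[1,0,0,0,-5],[1,0,0,0,-5],[1,0,0,0,0]])

```text
time_s: 15.18
tcp_pos: [0.4528, 0.0562, 0.0659]
eef_rot: [-89.9, 0.1, -93.9]
contact_force: [3.7, 4.6, -5.8]
gripper_width: 0.0252
```

Request:
jog_arm(steps=[[1,0,0,0,-5],[1,0,0,0,-5],[1,0,0,0,-5],[1,0,0,0,-5],[1,0,0,0,-5],[1,0,0,0,-5],[1,0,0,0,-5],[1,0,0,0,-5],[1,0,0,0,-5],[1,0,0,0,-5],[1,0,0,0,-3],[1,0,0,0,0]])

```text
time_s: 16.18
tcp_pos: [0.4525, 0.0568, 0.0659]
eef_rot: [-89.8, -0.0, -41.1]
contact_force: [0.6, 9.6, -4.4]
gripper_width: 0.0253
```

```bash
python3 - <<'E'
from h import *
d(.4517,.055,.066)
E
```

```text
tcp [0.4525 0.0568 0.0659] rot [-89.8  -0.  -41.1] w 0.0253 F [ 0.6  9.6 -4.4]
tool x 0.0005 z -0.0019 y -0.0001
```

Next: open to 31 mm, rise, and look.

Request:
jog_arm(steps=[[0.65,0,0,0,0],[0.65,0,0,0,0],[0.65,0,0,0,0],[0.65,0,-0.01,0,0],[0.65,0,-0.015,0,0],[0.65,0,-0.03,0,0],[0,0,-0.04,0,0],[0,0,-0.04,0,0],[0,0,-0.04,0,0],[0,0,0,0,0],[0,0,0,0,0]])

```text
time_s: 17.1
tcp_pos: [0.4523, 0.0552, 0.2431]
eef_rot: [-89.7, -0.1, -41.3]
contact_force: [-1.0, 0.5, -0.3]
gripper_width: 0.0584
```

```bash
python3 - <<'E'
from h import *
d(.4517,.055,.066)
c=cap('wrist'); im=c['image'][:,:,::-1]
cv2.imwrite('pics/w6.png',cv2.resize(im[60:360,130:380],None,fx=2,fy=2,interpolation=cv2.INTER_CUBIC))
E
```

```text
tcp [0.4523 0.0552 0.2431] rot [-89.7  -0.1 -41.3] w 0.0584 F [-1.   0.5 -0.3]
tool x -0.0003 z -0.0005 y 0.1771
```

View pics/w6.png

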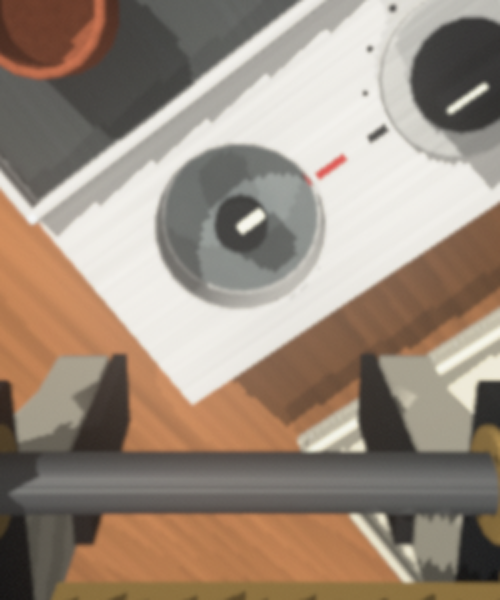

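```bash
python3 - <<'E'
from h import *
c=cap('wrist')
Z=lambda l:(np.array(l,float)+.5)/2-.5+[130,60]
a=ray(c,Z([(238,230),(264,212)]),[.061]*2);v=a[1]-a[0];print(a.round(4),np.degrees(np.arctan2(v[1],v[0])))
h=ray(c,Z([(448,111),(487,86)]),[.109]*2);v=h[0]-h[1];print(h.round(4),np.degrees(np.arctan2(v[1],v[0])))
m=ray(c,Z([(310,180),(346,157)]),[.065]*2);v=m[1]-m[0];print(m.round(4),np.degrees(np.arctan2(v[1],v[0])))
print('knob',ray(c,Z([(241,222)]),[.061]))
# cups from top
c=cap('top','t1'); im=c['image'].astype(int)
cv2.imwrite('pics/topz2.png',cv2.resize(c['image'][150:245,145:335,::-1],None,fx=4,fy=4,interpolation=cv2.INTER_CUBIC))
E
```

```text
[[0.449  0.0568 0.061 ]
 [0.4641 0.0553 0.061 ]] -5.856982887581191
[[0.5491 0.048  0.109 ]
 [0.5656 0.0458 0.109 ]] 172.23981347707246
[[0.4904 0.0535 0.065 ]
 [0.5094 0.0508 0.065 ]] -8.073174619439193
knob [[0.45268285 0.05881016 0.061     ]]
```

View pics/topz2.png

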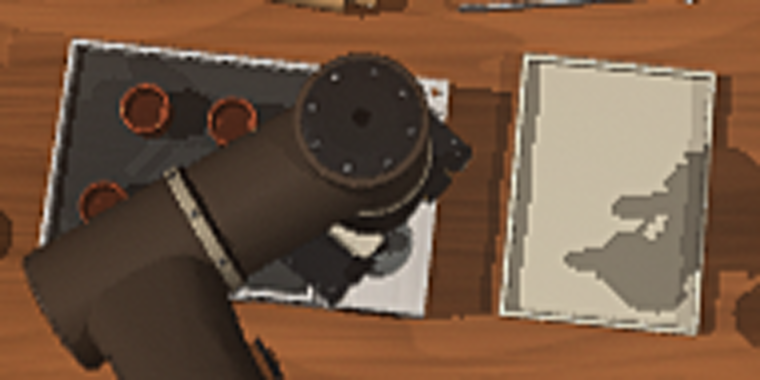

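Both knobs read within about 2° of their marks. Next I'll turn the wrist round and lift for a view over the plate.

Request:
jog_arm(steps=[[0,0,-0.01,0,7],[0,0,-0.01,0,7],[0,0,-0.01,0,7],[0,0,-0.01,0,7],[0,0,-0.01,0,7],[0,0,-0.01,0,7],[0,0,-0.01,0,7],[0,0,-0.01,0,7],[0,0,0,0,7],[0,0,0,0,7],[0,0,0,0,7],[0,0,0,0,7]])

```text
time_s: 18.25
tcp_pos: [0.4509, 0.0547, 0.3189]
eef_rot: [-90.1, -0.2, -125.6]
contact_force: [0.3, -0.1, -0.1]
gripper_width: 0.0877
```

Request:
jog_arm(steps=[[0,0,0,0,7],[0,0,0,0,7],[0,0,0,0,7],[0,0,0,0,7],[0,0,0,0,7],[0,0,0,0,7],[0,0,0,0,7],[0,0,0,0,7],[0,0,0,0,4],[0,0,0,0,0],[0,0,0,0,0]])

```text
time_s: 19.17
tcp_pos: [0.4511, 0.0548, 0.3193]
eef_rot: [-89.9, -0.1, 174.9]
contact_force: [-0.3, 0.1, -0.9]
gripper_width: 0.0878
```

```bash
python3 - <<'E'
from h import *
d(.52,.2,.33)
E
```

```text
tcp [0.4511 0.0548 0.3193] rot [-8.990e+01 -1.000e-01  1.749e+02] w 0.0878 F [-0.3  0.1 -0.9]
tool x -0.0557 z -0.1508 y -0.0107
```

Request:
jog_arm(steps=[[0.2,-0.011,-0.002,-0.03,0],[0.2,-0.011,-0.002,-0.03,0],[0.2,-0.011,-0.002,-0.03,0],[0.2,-0.011,-0.002,-0.03,0],[0.2,-0.011,-0.002,-0.03,0],[0.2,0,0,0,0],[0.2,0,0,0,0],[0.2,0,0,0,0]])

```text
time_s: 19.83
tcp_pos: [0.5197, 0.1992, 0.3295]
eef_rot: [-89.9, -0.1, 174.8]
contact_force: [0.0, -0.2, -0.7]
gripper_width: 0.0701
```

```bash
cat >> h.py <<'E'
def cups(c,zt=.103,amin=150):
    hsv=cv2.cvtColor(c['image'],cv2.COLOR_RGB2HSV)
    m=((hsv[...,0]<12)|(hsv[...,0]>174))&(hsv[...,1]>120)&(hsv[...,2]>70)
    m=cv2.morphologyEx(m.astype(np.uint8),cv2.MORPH_OPEN,np.ones((3,3)))
    return m
E
python3 - <<'E'
from h import *
d(.52,.2,.33)
c=cap('wrist','w7')
cv2.imwrite('pics/m7.png',cups(c)*255)
E
```

```text
tcp [0.5197 0.1992 0.3295] rot [-8.990e+01 -1.000e-01  1.748e+02] w 0.0701 F [ 0.  -0.2 -0.7]
tool x -0.0003 z -0.0008 y -0.0005
```

View pics/w7.png

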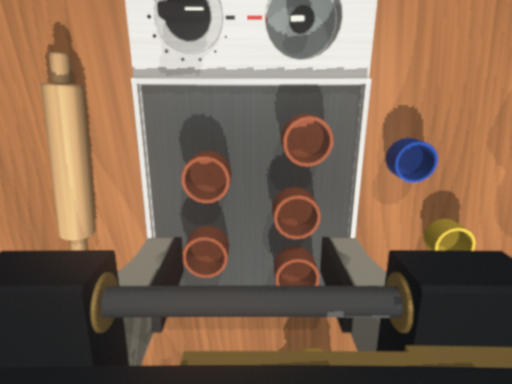

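The wrist view shows all five cups, with mouths at (307,141), (206,178), (297,215), (205,252) and (298,270). Both pointers line up with their marks.

```bash
python3 - <<'E'
from h import *
c=cap('wrist')
P=ray(c,[(308,140.5),(206,178.5),(297,214),(205.5,252),(298,270)],[.103]*5);print(P.round(4))
print(ray(c,[(160,80),(370,80)],[.075]*2))
d(*P[0][:2],.097)
E
```

```text
[[0.4574 0.18   0.103 ]
 [0.5706 0.2115 0.103 ]
 [0.4732 0.2624 0.103 ]
 [0.5829 0.3003 0.103 ]
 [0.4758 0.3342 0.103 ]]
[[0.60992447 0.10497174 0.075     ]
 [0.38416066 0.12583579 0.075     ]]
tcp [0.5196 0.1986 0.3304] rot [-90.   -0.  174.8] w 0.0701 F [-0.6 -0.4 -0.6]
tool x 0.0603 z 0.0242 y 0.2334
```

Request:
jog_arm(steps=[[0.15,0.03,0.02,0.012,0],[0.15,0.031,0.02,0.012,0],[0.15,0,0.04,0,0],[0.15,0,0.04,0,0],[0.15,0,0.03,0,0],[0.15,0,0,0,0],[0.15,0,0,0,0],[0.15,0,0,0,0]])

```text
time_s: 20.6
tcp_pos: [0.4581, 0.1813, 0.1827]
eef_rot: [-90.1, 0.1, 174.7]
contact_force: [0.1, 0.4, 0.1]
gripper_width: 0.0748
```

```bash
python3 - <<'E'
from h import *
d(.4565,.18,.097)
c=cap('wrist','w8')
E
```

```text
tcp [0.4581 0.1813 0.1827] rot [-9.010e+01  1.000e-01  1.747e+02] w 0.0748 F [0.1 0.4 0.1]
tool x 0.0015 z 0.0014 y 0.0857
```

View pics/w8.png

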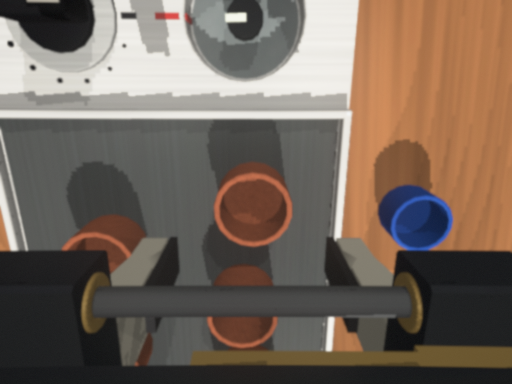

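```bash
python3 - <<'E'
from h import *
c=cap('wrist')
P=ray(c,[(253.5,205)],[.103]);print(P.round(4)); d(*P[0][:2],.097)
E
```

```text
[[0.4567 0.1776 0.103 ]]
tcp [0.4583 0.1817 0.1829] rot [-90.1   0.2 174.7] w 0.0746 F [-0.1  0.   0.4]
tool x 0.0012 z 0.0042 y 0.0859
```

Request:
jog_arm(steps=[[0.15,0.001,0.03,0.003,0],[0.15,0,0.03,0,0],[0.15,0,0.02,0,0],[0.15,0,0.006,0,0],[0.15,0,0,0,0],[1,0,0,0,0],[1,0,0,0,0],[1,0,0,0,0],[1,0,0,0,0],[1,0,0,0,0]], squeeze=15)

```text
time_s: 21.53
tcp_pos: [0.4565, 0.1787, 0.0958]
eef_rot: [-90.1, 0.1, 174.8]
contact_force: [-1.4, 1.0, 6.9]
gripper_width: 0.054
```

```bash
python3 - <<'E'
from h import *
th=np.radians(-4.9)
for x in(-.095,0,.095):
  for y in (.045,-.045): print(x,y,.516+x*np.cos(th)-y*np.sin(th),-.202+x*np.sin(th)+y*np.cos(th))
d(.4565,.18,.097)
E
```

```text
-0.095 0.045 0.42519095840304544 -0.1490498539733593
-0.095 -0.045 0.41750343532068235 -0.2387209306305409
0 0.045 0.5198437615411815 -0.15716446167140924
0 -0.045 0.5121562384588185 -0.2468355383285908
0.095 0.045 0.6144965646793176 -0.16527906936945913
0.095 -0.045 0.6068090415969546 -0.25495014602664073
tcp [0.4565 0.1787 0.0958] rot [-9.010e+01  1.000e-01  1.748e+02] w 0.054 F [-1.4  1.   6.9]
tool x 0.0001 z -0.0013 y -0.0012
```

Request:
jog_arm(steps=[[1,0,-0.01,0,0],[1,0,-0.02,0,0],[1,0,-0.03,0,0],[1,0,-0.03,0.01,0],[1,0,0,0.02,0],[1,0,0,0.03,0],[1,0,0,0.035,0],[1,0,0,0.035,0],[1,0,0,0.035,0],[1,0,0,0.035,0],[1,0,0,0.035,0],[1,0,0,0.035,0]])

```text
time_s: 22.53
tcp_pos: [0.4304, -0.0922, 0.1851]
eef_rot: [-90.0, 0.1, 174.8]
contact_force: [1.1, 0.4, -0.4]
gripper_width: 0.0538
```

Request:
jog_arm(steps=[[1,0,0,0.035,0],[1,0,0,0.035,0],[1,0,0,0.03,0],[1,0,0,0.03,0],[1,0,0,0.02,0],[1,0,0,0,0],[1,0,0,0,0],[1,0,0,0,0]])

```text
time_s: 23.2
tcp_pos: [0.417, -0.2399, 0.1846]
eef_rot: [-90.0, -0.0, 174.7]
contact_force: [-0.2, 0.8, -1.0]
gripper_width: 0.0538
```

```bash
python3 - <<'E'
from h import *
d(.4175,-.2387,.038)
c=cap('wrist','w9')
E
```

```text
tcp [ 0.417  -0.2399  0.1846] rot [-90.   -0.  174.7] w 0.0538 F [-0.2  0.8 -1. ]
tool x -0.0004 z -0.0013 y 0.1466
```

View pics/w9.png

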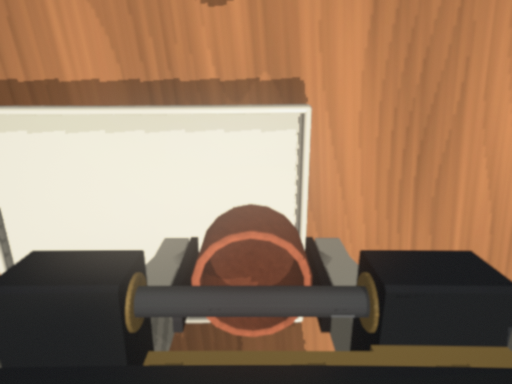

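The cup is held. The dish's outer corner shows at (310,106), so I'll check that against the fit.

```bash
python3 - <<'E'
from h import *
c=cap('wrist'); th=np.radians(-4.9)
G=lambda x,y:np.array([.516+x*np.cos(th)-y*np.sin(th),-.202+x*np.sin(th)+y*np.cos(th)])
print(ray(c,[(310.5,105)],[.018]),G(-.15,-.11))
e=ray(c,[(310.5,105),(10,105)],[.018]*2);v=e[0]-e[1];print(np.degrees(np.arctan2(v[1],v[0])))
E
```

```text
[[ 0.36072891 -0.29889753  0.018     ]] [ 0.35715234 -0.29878544]
174.93090979600453
```

Request:
jog_arm(steps=[[1,0,0.03,0,0],[1,0,0.035,0,0],[1,0,0.035,0,0],[1,0,0.02,0,0],[1,0,0.01,0,0],[1,0,0.006,0,0],[1,0,0.004,0,0],[1,0,0.003,0,0],[1,0,0,0,0],[1,0,0,0,0]])

```text
time_s: 24.13
tcp_pos: [0.4178, -0.2401, 0.0423]
eef_rot: [-90.0, 0.1, 174.8]
contact_force: [0.0, 0.3, -0.5]
gripper_width: 0.054
```

Request:
jog_arm(steps=[[1,0,0.002,0,0],[1,0,0.001,0,0],[1,0,0.001,0,0],[1,0,0,0,0],[1,0,0,0,0]])

```text
time_s: 24.55
tcp_pos: [0.4172, -0.2402, 0.0376]
eef_rot: [-90.0, 0.0, 174.7]
contact_force: [-0.5, 0.8, -1.1]
gripper_width: 0.0536
```

Request:
jog_arm(steps=[[1,0,0.001,0,0],[1,0,0,0,0],[1,0,0,0,0]])

```text
time_s: 24.8
tcp_pos: [0.4173, -0.2402, 0.0368]
eef_rot: [-90.0, 0.0, 174.7]
contact_force: [0.4, -0.1, 3.5]
gripper_width: 0.0536
```

Contact (+3.5 N up). Release to 70 mm and lift.

Request:
jog_arm(steps=[[0.2,0,0,0,0],[0.2,0,0,0,0],[0.2,0,0,0,0],[0.2,0,0,0,0],[0.2,0,-0.01,0,0],[0.2,0,-0.02,0,0],[0.2,0,-0.03,0,0],[0.2,0,-0.04,0,0],[0.2,0,-0.04,0,0],[0.2,0,-0.04,0,0],[0.2,0,0,0,0]])

```text
time_s: 25.72
tcp_pos: [0.4208, -0.2414, 0.2246]
eef_rot: [-89.8, 0.7, 174.8]
contact_force: [1.2, -1.0, -0.0]
gripper_width: 0.07
```

```bash
python3 - <<'E'
from h import *
d(.569,.212,.18)
c=cap('scene')
cv2.imwrite('pics/s2.png',cv2.resize(c['image'][145:310,150:390,::-1],None,fx=3.3,fy=3.3,interpolation=cv2.INTER_CUBIC))
E
```

```text
tcp [ 0.4208 -0.2414  0.2246] rot [-89.8   0.7 174.8] w 0.07 F [ 1.2 -1.  -0. ]
tool x -0.1066 z -0.4650 y 0.0446
```

View pics/s2.png

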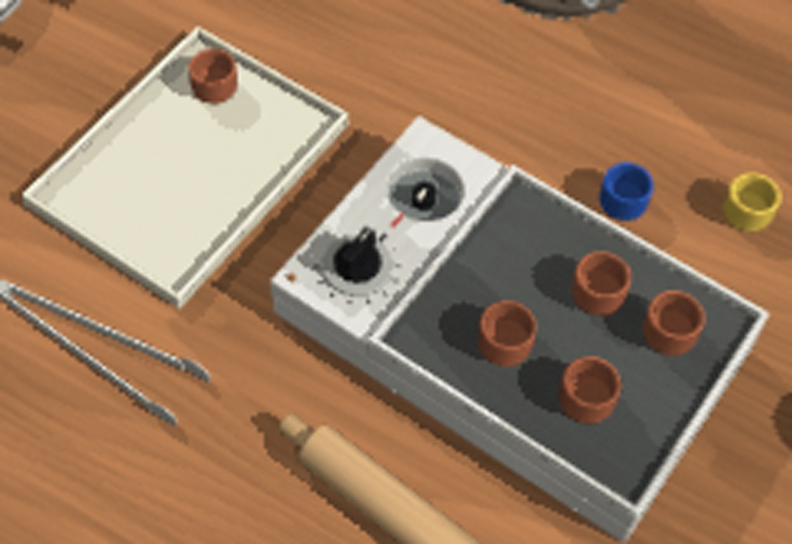

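Scene: the first cup stands upright in the dish at (213,75) and the other four haven't moved. Next is cup B.

Request:
jog_arm(steps=[[0.15,-0.009,0,-0.035,0],[0.15,-0.009,0,-0.035,0],[0.15,-0.009,0,-0.035,0],[0.15,-0.009,0,-0.035,0],[0.15,-0.009,0,-0.035,0],[0.15,-0.009,0,-0.035,0],[0.15,-0.009,0,-0.035,0],[0.15,-0.009,0,-0.035,0],[0.15,-0.009,0,-0.035,0],[0.15,-0.009,0,-0.035,0],[0.15,-0.009,0,-0.035,0],[0.15,-0.008,0,-0.035,0]])

```text
time_s: 26.77
tcp_pos: [0.5621, 0.1699, 0.2154]
eef_rot: [-89.9, -0.1, 174.7]
contact_force: [1.3, -0.3, 0.4]
gripper_width: 0.0745
```

Request:
jog_arm(steps=[[0.15,0,0.01,-0.03,0],[0.15,0,0.03,-0.015,0],[0.15,0,0,0,0],[0.15,0,0,0,0],[0.15,0,0,0,0]])

```text
time_s: 27.18
tcp_pos: [0.5663, 0.2126, 0.1763]
eef_rot: [-89.9, -0.0, 174.8]
contact_force: [0.7, -1.1, 0.7]
gripper_width: 0.0746
```

```bash
python3 - <<'E'
from h import *
d(.569,.212,.096)
c=cap('wrist','w10')
E
```

```text
tcp [0.5663 0.2126 0.1763] rot [-89.9  -0.  174.8] w 0.0746 F [ 0.7 -1.1  0.7]
tool x -0.0028 z 0.0004 y 0.0803
```

View pics/w10.png

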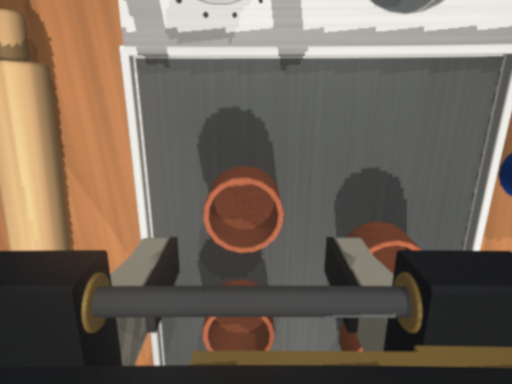

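Cup B's mouth is at (244,212).

```bash
python3 - <<'E'
from h import *
c=cap('wrist')
P=ray(c,[(244,211)],[.103]);print(P.round(4)); d(*P[0][:2],.096)
E
```

```text
[[0.5712 0.2099 0.103 ]]
tcp [0.5668 0.2125 0.1776] rot [-9.000e+01  1.000e-01  1.747e+02] w 0.0745 F [-0.2  0.1  0.4]
tool x -0.0046 z 0.0023 y 0.0816
```

Request:
jog_arm(steps=[[0.15,-0.004,0.03,0.001,0],[0.15,0,0.03,0,0],[0.15,0,0.016,0,0],[0.15,0,0.005,0,0],[0.15,0,0,0,0],[1,0,0,0,0],[1,0,0,0,0],[1,0,0,0,0],[1,0,0,0,0],[1,0,0,0,0]])

```text
time_s: 28.12
tcp_pos: [0.571, 0.2122, 0.097]
eef_rot: [-90.1, 0.1, 174.8]
contact_force: [-1.3, -0.5, 6.9]
gripper_width: 0.0541
```

```bash
python3 - <<'E'
from h import *
d(.607,-.255,.037)
E
```

```text
tcp [0.571  0.2122 0.097 ] rot [-9.010e+01  1.000e-01  1.748e+02] w 0.0541 F [-1.3 -0.5  6.9]
tool x -0.0785 z 0.4620 y 0.06
```

Request:
jog_arm(steps=[[1,0,-0.01,0,0],[1,0,-0.02,0,0],[1,0,-0.03,0,0],[1,0,-0.03,0.01,0],[1,-0.005,0,0.02,0],[1,-0.005,0,0.03,0],[1,-0.006,0,0.035,0],[1,-0.006,0,0.035,0],[1,-0.006,0,0.035,0],[1,-0.006,0,0.035,0],[1,-0.006,0,0.035,0],[1,-0.006,0,0.035,0]])

```text
time_s: 29.12
tcp_pos: [0.591, -0.0629, 0.1863]
eef_rot: [-90.0, 0.0, 174.8]
contact_force: [0.9, 0.4, -1.0]
gripper_width: 0.054
```

Request:
jog_arm(steps=[[1,-0.006,0,0.035,0],[1,-0.006,0,0.035,0],[1,-0.006,0,0.035,0],[1,-0.006,0,0.035,0],[1,-0.006,0,0.03,0],[1,-0.0025,0,0.022,0],[1,0,0,0,0],[1,0,0,0,0],[1,0,0,0,0]])

```text
time_s: 29.87
tcp_pos: [0.6058, -0.2553, 0.1857]
eef_rot: [-90.0, -0.0, 174.7]
contact_force: [0.8, 0.2, -0.7]
gripper_width: 0.0541
```

```bash
python3 - <<'E'
from h import *
d(.607,-.255,.038)
E
```

```text
tcp [ 0.6058 -0.2553  0.1857] rot [-90.   -0.  174.7] w 0.0541 F [ 0.8  0.2 -0.7]
tool x -0.0012 z -0.0004 y 0.1477
```

Request:
jog_arm(steps=[[1,0,0.03,0,0],[1,0,0.035,0,0],[1,0,0.035,0,0],[1,0,0.02,0,0],[1,0,0.01,0,0],[1,0,0.006,0,0],[1,0,0.004,0,0],[1,0,0.003,0,0],[1,0,0.003,0,0],[1,0,0,0,0],[1,0,0,0,0]])

```text
time_s: 30.78
tcp_pos: [0.6066, -0.2556, 0.0404]
eef_rot: [-90.0, 0.1, 174.7]
contact_force: [0.6, -1.0, -0.3]
gripper_width: 0.0542
```

Request:
jog_arm(steps=[[1,0,0.001,0,0],[1,0,0,0,0],[1,0,0,0,0]])

```text
time_s: 31.03
tcp_pos: [0.6062, -0.2556, 0.0388]
eef_rot: [-90.0, 0.0, 174.7]
contact_force: [0.6, 0.1, -0.8]
gripper_width: 0.0543
```

Request:
jog_arm(steps=[[1,0,0.001,0,0],[1,0,0,0,0],[1,0,0,0,0]])

```text
time_s: 31.28
tcp_pos: [0.6063, -0.2556, 0.0381]
eef_rot: [-90.0, 0.0, 174.7]
contact_force: [-1.0, -0.4, 4.7]
gripper_width: 0.0542
```

Request:
jog_arm(steps=[[0.2,0,0,0,0],[0.2,0,0,0,0],[0.2,0,0,0,0],[0.2,0,0,0,0],[0.2,0,-0.01,0,0],[0.2,0,-0.02,0,0],[0.2,0,-0.03,0,0],[0.2,0,-0.04,0,0],[0.2,0,-0.04,0,0],[0.2,0,-0.04,0,0],[0.2,0.01,0,-0.03,0],[0.2,0.01,0,-0.03,0]])

```text
time_s: 32.28
tcp_pos: [0.593, -0.1945, 0.2215]
eef_rot: [-90.0, 0.4, 174.6]
contact_force: [0.3, 0.5, -1.5]
gripper_width: 0.07
```

Request:
jog_arm(steps=[[0.15,0.013,0,-0.035,0],[0.15,0.013,0,-0.035,0],[0.15,0.013,0,-0.035,0],[0.15,0.013,0,-0.035,0],[0.15,0.013,0,-0.035,0],[0.15,0.013,0,-0.035,0],[0.15,0.013,0,-0.035,0],[0.15,0.013,0,-0.035,0],[0.15,0.013,0,-0.035,0],[0.15,0.013,0,-0.035,0],[0.15,0.013,0,-0.035,0],[0.15,0,0,0,0]])

```text
time_s: 33.28
tcp_pos: [0.4837, 0.2075, 0.2186]
eef_rot: [-90.1, 0.1, 175.0]
contact_force: [0.0, 0.1, 0.8]
gripper_width: 0.0743
```

```bash
python3 - <<'E'
from h import *
d(.471,.263,.18)
c=cap('wrist','w11')
E
```

```text
tcp [0.4837 0.2075 0.2186] rot [-9.01e+01  1.00e-01  1.75e+02] w 0.0743 F [0.  0.1 0.8]
tool x 0.0175 z -0.0542 y 0.0386
```

View pics/w11.png

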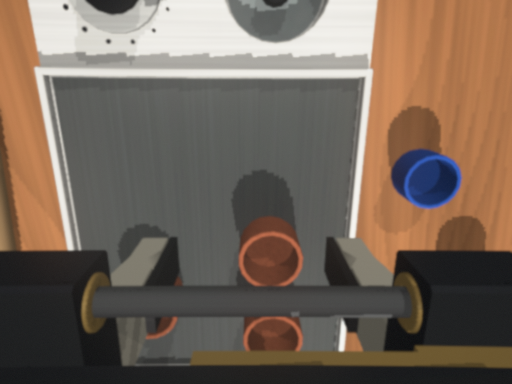

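Request:
jog_arm(steps=[[0.15,0.008,0.01,-0.027,0],[0.15,0.009,0.03,-0.027,0],[0.15,0,0,0,0],[0.15,0,0,0,0],[0.15,0,0,0,0]])

```text
time_s: 33.75
tcp_pos: [0.4729, 0.2574, 0.178]
eef_rot: [-90.0, 0.0, 174.7]
contact_force: [0.3, -0.4, 0.2]
gripper_width: 0.0745
```

```bash
python3 - <<'E'
from h import *
d(.471,.263,.096)
c=cap('wrist','w12')
E
```

```text
tcp [0.4729 0.2574 0.178 ] rot [-90.    0.  174.7] w 0.0745 F [ 0.3 -0.4  0.2]
tool x 0.0024 z -0.0054 y 0.082
```

View pics/w12.png

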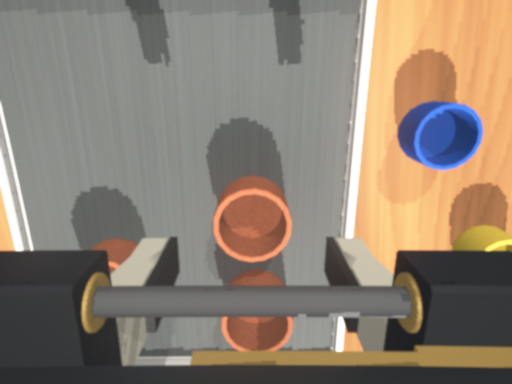

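Cup C's mouth is at (253,219).

```bash
python3 - <<'E'
from h import *
c=cap('wrist')
P=ray(c,[(253,219)],[.103]);print(P.round(4)); d(*P[0][:2],.096)
E
```

```text
[[0.4725 0.2615 0.103 ]]
tcp [0.4733 0.2573 0.1786] rot [-9.010e+01  1.000e-01  1.747e+02] w 0.0747 F [-0.9  0.7  0.6]
tool x 0.0012 z -0.0040 y 0.0826
```

Request:
jog_arm(steps=[[0.15,0.001,0.03,-0.005,0],[0.15,0,0.03,0,0],[0.15,0,0.017,0,0],[0.15,0,0.005,0,0],[0.15,0,0,0,0],[1,0,0,0,0],[1,0,0,0,0],[1,0,0,0,0],[1,0,0,0,0],[1,0,0,0,0]])

```text
time_s: 34.68
tcp_pos: [0.4726, 0.2635, 0.0968]
eef_rot: [-90.1, 0.1, 174.8]
contact_force: [-0.8, -0.4, 5.5]
gripper_width: 0.0532
```

```bash
python3 - <<'E'
from h import *
d(.425,-.149,.037)
E
```

```text
tcp [0.4726 0.2635 0.0968] rot [-9.010e+01  1.000e-01  1.748e+02] w 0.0532 F [-0.8 -0.4  5.5]
tool x 0.0098 z 0.4151 y 0.0598
```

Request:
jog_arm(steps=[[1,0,-0.01,0,0],[1,0,-0.02,0,0],[1,0,-0.03,0,0],[1,0,-0.03,0.01,0],[1,0.001,0,0.02,0],[1,0.001,0,0.03,0],[1,0.001,0,0.035,0],[1,0.001,0,0.035,0],[1,0.001,0,0.035,0],[1,0.001,0,0.035,0],[1,0.001,0,0.035,0],[1,0.001,0,0.035,0]])

```text
time_s: 35.68
tcp_pos: [0.4386, -0.0068, 0.1862]
eef_rot: [-90.0, 0.0, 174.8]
contact_force: [1.7, -0.4, -0.9]
gripper_width: 0.0526
```

Request:
jog_arm(steps=[[1,0.001,0,0.035,0],[1,0.001,0,0.035,0],[1,0,0,0.035,0],[1,0,0,0.025,0],[1,0,0,0.015,0],[1,0,0,0,0],[1,0,0,0,0],[1,0,0,0,0]])

```text
time_s: 36.35
tcp_pos: [0.4239, -0.1492, 0.1858]
eef_rot: [-90.0, 0.0, 174.7]
contact_force: [-0.6, 0.5, -1.2]
gripper_width: 0.053
```

```bash
python3 - <<'E'
from h import *
d(.425,-.149,.038)
E
```

```text
tcp [ 0.4239 -0.1492  0.1858] rot [-90.    0.  174.7] w 0.053 F [-0.6  0.5 -1.2]
tool x -0.0011 z -0.0003 y 0.1478
```

Request:
jog_arm(steps=[[1,0,0.03,0,0],[1,0,0.035,0,0],[1,0,0.035,0,0],[1,0,0.02,0,0],[1,0,0.01,0,0],[1,0,0.006,0,0],[1,0,0.004,0,0],[1,0,0.003,0,0],[1,0,0.003,0,0],[1,0,0.001,0,0],[1,0,0,0,0],[1,0,0,0,0]])

```text
time_s: 37.35
tcp_pos: [0.4244, -0.1493, 0.039]
eef_rot: [-90.0, 0.1, 174.7]
contact_force: [1.0, -0.1, -0.0]
gripper_width: 0.0532
```

Request:
jog_arm(steps=[[1,0,0.001,0,0],[1,0,0,0,0],[1,0,0,0,0]])

```text
time_s: 37.6
tcp_pos: [0.4243, -0.1494, 0.0378]
eef_rot: [-90.0, 0.0, 174.7]
contact_force: [-0.1, -0.4, -0.4]
gripper_width: 0.053
```

Request:
jog_arm(steps=[[1,0,0.001,0,0],[1,0,0,0,0],[1,0,0,0,0]])

```text
time_s: 37.85
tcp_pos: [0.4243, -0.1494, 0.0374]
eef_rot: [-90.0, 0.0, 174.8]
contact_force: [-3.4, 1.1, 12.7]
gripper_width: 0.053
```

Request:
jog_arm(steps=[[0.2,0,0,0,0],[0.2,0,0,0,0],[0.2,0,0,0,0],[0.2,0,0,0,0],[0.2,0,-0.01,0,0],[0.2,0,-0.02,0,0],[0.2,0,-0.03,0,0],[0.2,0,-0.04,0,0],[0.2,0,-0.04,0,0],[0.2,0,-0.04,0,0],[0.2,-0.009,0,-0.03,0],[0.2,-0.009,0,-0.03,0]])

```text
time_s: 38.85
tcp_pos: [0.4486, -0.0912, 0.2194]
eef_rot: [-90.1, 0.3, 174.6]
contact_force: [0.7, -0.4, -0.9]
gripper_width: 0.0702
```

Request:
jog_arm(steps=[[0.15,-0.009,0,-0.035,0],[0.15,-0.009,0,-0.035,0],[0.15,-0.009,0,-0.035,0],[0.15,-0.009,0,-0.035,0],[0.15,-0.009,0,-0.035,0],[0.15,-0.009,0,-0.035,0],[0.15,-0.009,0,-0.035,0],[0.15,-0.009,0,-0.035,0],[0.15,-0.009,0,-0.035,0],[0.15,-0.009,0,-0.035,0],[0.15,-0.009,0,-0.035,0],[0.15,0,0,0,0]])

```text
time_s: 39.85
tcp_pos: [0.5828, 0.2881, 0.2149]
eef_rot: [-90.0, -0.0, 174.9]
contact_force: [0.8, -0.3, -0.4]
gripper_width: 0.0743
```

```bash
python3 - <<'E'
from h import *
d(.582,.303,.18)
c=cap('wrist','w13')
E
```

```text
tcp [0.5828 0.2881 0.2149] rot [-90.   -0.  174.9] w 0.0743 F [ 0.8 -0.3 -0.4]
tool x 0.0021 z -0.0148 y 0.0349
```

View pics/w13.png

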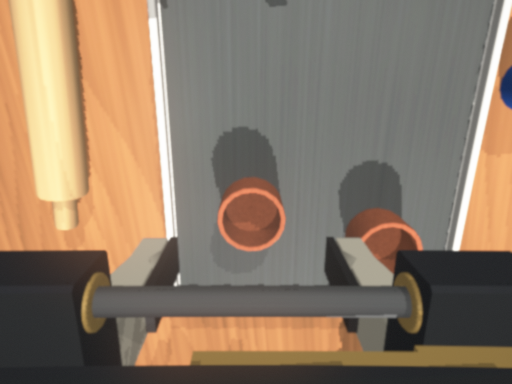

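Cup D's mouth is at (252,216) and cup E's at (390,247).

```bash
python3 - <<'E'
from h import *
c=cap('wrist')
P=ray(c,[(252,216),(389,246)],[.103]*2);print(P.round(4)); d(*P[0][:2],.096)
E
```

```text
[[0.5824 0.3018 0.103 ]
 [0.4759 0.3371 0.103 ]]
tcp [0.5811 0.2841 0.215 ] rot [-8.990e+01 -1.000e-01  1.748e+02] w 0.0746 F [-0.7 -0.5 -0.6]
tool x 0.0002 z -0.0177 y 0.119
```

Request:
jog_arm(steps=[[0.15,0,0.01,-0.01,0],[0.15,0,0.027,-0.009,0],[0.15,0,0.03,0,0],[0.15,0,0.03,0,0],[0.15,0,0.017,0,0],[0.15,0,0.004,0,0],[0.15,0,0,0,0],[0.15,0,0,0,0]])

```text
time_s: 40.62
tcp_pos: [0.5837, 0.3018, 0.0996]
eef_rot: [-90.0, 0.1, 174.7]
contact_force: [0.5, 0.6, 0.8]
gripper_width: 0.0742
```

Request:
jog_arm(steps=[[1,0,0,0,0],[1,0,0,0,0],[1,0,0,0,0],[1,0,0,0,0],[1,0,0,0,0],[1,0,0,0,0]])

```text
time_s: 41.12
tcp_pos: [0.5836, 0.3022, 0.0997]
eef_rot: [-90.1, 0.1, 174.8]
contact_force: [-1.8, -1.3, 5.6]
gripper_width: 0.0544
```

```bash
python3 - <<'E'
from h import *
d(.6145,-.165,.038)
E
```

```text
tcp [0.5836 0.3022 0.0997] rot [-9.010e+01  1.000e-01  1.748e+02] w 0.0544 F [-1.8 -1.3  5.6]
tool x -0.0735 z 0.4625 y 0.0617
```

Request:
jog_arm(steps=[[1,0,-0.01,0,0],[1,0,-0.02,0,0],[1,0,-0.03,0,0],[1,0,-0.03,0.01,0],[1,-0.005,0,0.02,0],[1,-0.005,0,0.03,0],[1,-0.005,0,0.035,0],[1,-0.005,0,0.035,0],[1,-0.006,0,0.035,0],[1,-0.006,0,0.035,0],[1,-0.006,0,0.035,0],[1,-0.006,0,0.035,0]])

```text
time_s: 42.12
tcp_pos: [0.6018, 0.0275, 0.1891]
eef_rot: [-90.0, -0.0, 174.8]
contact_force: [1.1, 0.0, -1.8]
gripper_width: 0.0541
```

Request:
jog_arm(steps=[[1,-0.006,0,0.035,0],[1,-0.006,0,0.035,0],[1,-0.006,0,0.035,0],[1,-0.006,0,0.035,0],[1,-0.005,0,0.03,0],[1,-0.001,0,0.022,0],[1,0,0,0,0],[1,0,0,0,0],[1,0,0,0,0]])

```text
time_s: 42.87
tcp_pos: [0.6142, -0.1648, 0.1887]
eef_rot: [-90.0, -0.0, 174.7]
contact_force: [-1.2, 0.2, -0.5]
gripper_width: 0.0542
```

```bash
python3 - <<'E'
from h import *
d(.6145,-.165,.041)
c=cap('wrist','w14')
E
```

```text
tcp [ 0.6142 -0.1648  0.1887] rot [-90.   -0.  174.7] w 0.0542 F [-1.2  0.2 -0.5]
tool x -0.0003 z 0.0002 y 0.1477
```

View pics/w14.png

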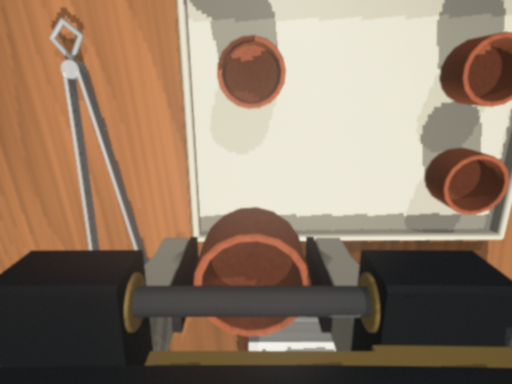

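The three placed cups are upright, with mouths at (252,72), (490,70) and (473,182). I'll lower this one.

Request:
jog_arm(steps=[[1,0,0.03,0,0],[1,0,0.035,0,0],[1,0,0.035,0,0],[1,0,0.02,0,0],[1,0,0.01,0,0],[1,0,0.006,0,0],[1,0,0.004,0,0],[1,0,0.003,0,0],[1,0,0.003,0,0],[1,0,0.001,0,0],[1,0,0,0,0],[1,0,0,0,0]])

```text
time_s: 43.92
tcp_pos: [0.6148, -0.1649, 0.0423]
eef_rot: [-90.0, 0.1, 174.7]
contact_force: [-0.6, -0.1, -1.2]
gripper_width: 0.0537
```

Request:
jog_arm(steps=[[1,0,0.001,0,0],[1,0,0,0,0],[1,0,0,0,0]])

```text
time_s: 44.17
tcp_pos: [0.6146, -0.165, 0.0408]
eef_rot: [-90.0, 0.0, 174.7]
contact_force: [-0.2, 0.0, -1.2]
gripper_width: 0.0546
```

Request:
jog_arm(steps=[[1,0,0.001,0,0],[1,0,0,0,0],[1,0,0,0,0]])

```text
time_s: 44.42
tcp_pos: [0.6145, -0.165, 0.0407]
eef_rot: [-90.0, 0.0, 174.8]
contact_force: [-3.1, 1.0, 8.3]
gripper_width: 0.0542
```

Request:
jog_arm(steps=[[0.2,0,0,0,0],[0.2,0,0,0,0],[0.2,0,0,0,0],[0.2,0,0,0,0],[0.2,0,-0.01,0,0],[0.2,0,-0.02,0,0],[0.2,0,-0.03,0,0],[0.2,0,-0.04,0,0],[0.2,0,-0.04,0,0],[0.2,0,-0.03,0,0],[0.2,0.014,0,-0.035,0],[0.2,0.014,0,-0.035,0]])

```text
time_s: 45.42
tcp_pos: [0.594, -0.0931, 0.2127]
eef_rot: [-90.0, 0.3, 174.6]
contact_force: [0.2, 1.6, -1.2]
gripper_width: 0.0702
```

Request:
jog_arm(steps=[[0.15,0.014,0,-0.035,0],[0.15,0.014,0,-0.035,0],[0.15,0.014,0,-0.035,0],[0.15,0.014,0,-0.035,0],[0.15,0.014,0,-0.035,0],[0.15,0.014,0,-0.035,0],[0.15,0.014,0,-0.035,0],[0.15,0.014,0,-0.035,0],[0.15,0.014,0,-0.035,0],[0.15,0.014,0,-0.035,0],[0.15,0.014,0,-0.035,0],[0.15,0,0,0,0]])

```text
time_s: 46.42
tcp_pos: [0.4738, 0.3101, 0.2104]
eef_rot: [-90.1, 0.1, 175.0]
contact_force: [-0.5, 0.5, 0.1]
gripper_width: 0.0746
```

Request:
jog_arm(steps=[[0.15,0,0,0,0],[0.15,0,0,0,0]])

```text
time_s: 46.58
tcp_pos: [0.4747, 0.3049, 0.2099]
eef_rot: [-90.0, -0.0, 174.8]
contact_force: [0.1, -0.9, -0.4]
gripper_width: 0.0743
```

```bash
python3 - <<'E'
from h import *
d(.475,.337,.18)
c=cap('wrist','w15')
E
```

```text
tcp [0.4747 0.3049 0.2099] rot [-90.   -0.  174.8] w 0.0743 F [ 0.1 -0.9 -0.4]
tool x 0.0026 z -0.0320 y 0.0299
```

View pics/w15.png

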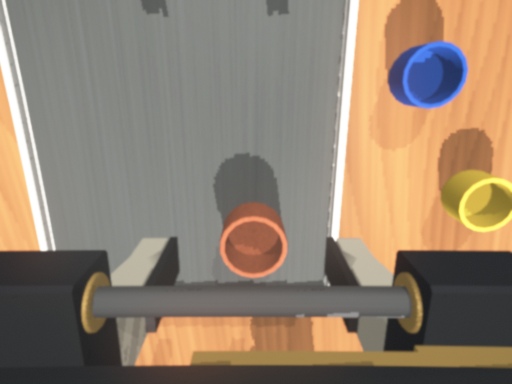

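Cup E's mouth is at (254,241).

```bash
python3 - <<'E'
from h import *
c=cap('wrist')
P=ray(c,[(253.5,241)],[.103]);print(P.round(4)); d(*P[0][:2],.097)
E
```

```text
[[0.4765 0.3396 0.103 ]]
tcp [0.4751 0.304  0.2098] rot [-90.    0.  174.7] w 0.074 F [ 0.6  0.4 -0.3]
tool x 0.0019 z -0.0356 y 0.1128
```

Request:
jog_arm(steps=[[0.15,0.001,0,-0.018,0],[0.15,0.001,0.01,-0.019,0],[0.15,0,0.03,0,0],[0.15,0,0.035,0,0],[0.15,0,0.025,0,0],[0.15,0,0.01,0,0],[0.15,0,0,0,0],[0.15,0,0,0,0]])

```text
time_s: 47.35
tcp_pos: [0.4771, 0.3418, 0.1002]
eef_rot: [-90.0, 0.0, 174.7]
contact_force: [-1.0, 0.5, 0.7]
gripper_width: 0.0743
```

Request:
jog_arm(steps=[[1,0,0,0,0],[1,0,0,0,0],[1,0,0,0,0],[1,0,0,0,0],[1,0,0,0,0],[1,0,0,0,0]])

```text
time_s: 47.85
tcp_pos: [0.4768, 0.3424, 0.1008]
eef_rot: [-90.1, 0.1, 174.8]
contact_force: [-2.3, -1.1, 6.3]
gripper_width: 0.0542
```

```bash
python3 - <<'E'
from h import *
d(.5175,-.195,.038)
E
```

```text
tcp [0.4768 0.3424 0.1008] rot [-9.010e+01  1.000e-01  1.748e+02] w 0.0542 F [-2.3 -1.1  6.3]
tool x -0.0897 z 0.5314 y 0.0628
```

Request:
jog_arm(steps=[[1,0,-0.01,0,0],[1,0,-0.02,0,0],[1,0,-0.03,0,0],[1,0,-0.03,0.01,0],[1,-0.005,0,0.02,0],[1,-0.005,0,0.03,0],[1,-0.005,0,0.035,0],[1,-0.006,0,0.035,0],[1,-0.006,0,0.035,0],[1,-0.006,0,0.035,0],[1,-0.006,0,0.035,0],[1,-0.006,0,0.035,0]])

```text
time_s: 48.85
tcp_pos: [0.496, 0.0673, 0.1903]
eef_rot: [-90.0, 0.0, 174.8]
contact_force: [1.4, -0.5, -1.0]
gripper_width: 0.0539
```

Request:
jog_arm(steps=[[1,-0.006,0,0.035,0],[1,-0.006,0,0.035,0],[1,-0.006,0,0.035,0],[1,-0.006,0,0.035,0],[1,-0.006,0,0.035,0],[1,-0.006,0,0.035,0],[1,-0.006,0,0.035,0],[1,-0.002,0,0.02,0],[1,0,0,0,0],[1,0,0,0,0],[1,0,0,0,0]])

```text
time_s: 49.77
tcp_pos: [0.5156, -0.1989, 0.1898]
eef_rot: [-90.0, -0.0, 174.7]
contact_force: [-0.4, 0.1, 0.3]
gripper_width: 0.0546
```

```bash
python3 - <<'E'
from h import *
d(.516,-.2,.042)
c=cap('wrist','w16')
c=cap('scene')
cv2.imwrite('pics/s3.png',cv2.resize(c['image'][145:310,150:390,::-1],None,fx=3.3,fy=3.3,interpolation=cv2.INTER_CUBIC))
E
```

```text
tcp [ 0.5156 -0.1989  0.1898] rot [-90.   -0.  174.7] w 0.0546 F [-0.4  0.1  0.3]
tool x -0.0005 z 0.0011 y 0.1478
```

View pics/w16.png

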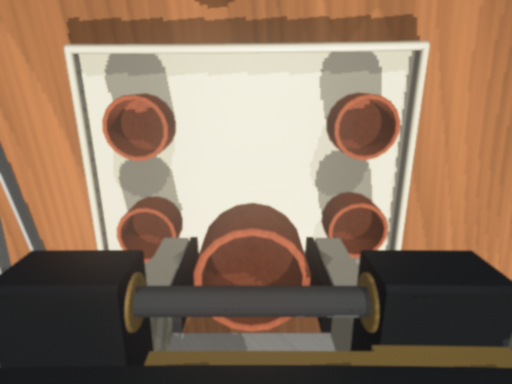

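View pics/s3.png

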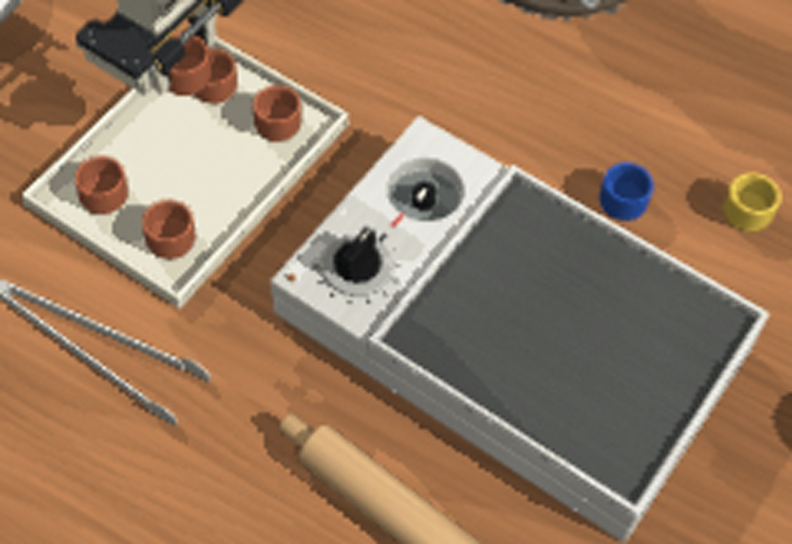

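The griddle is empty and the four placed cups stand clear of the middle slot. I'll lower the last one.

Request:
jog_arm(steps=[[1,0,0.03,0,0],[1,0,0.035,0,0],[1,0,0.035,0,0],[1,0,0.02,0,0],[1,0,0.01,0,0],[1,0,0.006,0,0],[1,0,0.004,0,0],[1,0,0.003,0,0],[1,0,0.003,0,0],[1,0,0.001,0,0],[1,0,0,0,0],[1,0,0,0,0]])

```text
time_s: 50.87
tcp_pos: [0.5162, -0.1991, 0.0432]
eef_rot: [-90.0, 0.1, 174.7]
contact_force: [0.0, 0.9, -1.4]
gripper_width: 0.0542
```

Request:
jog_arm(steps=[[1,0,0.001,0,0],[1,0,0,0,0],[1,0,0,0,0]])

```text
time_s: 51.12
tcp_pos: [0.5162, -0.1991, 0.0419]
eef_rot: [-90.0, 0.0, 174.7]
contact_force: [-0.3, -0.6, 1.2]
gripper_width: 0.0545
```

Request:
jog_arm(steps=[[1,0,0.001,0,0],[1,0,0,0,0],[1,0,0,0,0]])

```text
time_s: 51.37
tcp_pos: [0.5162, -0.1991, 0.0417]
eef_rot: [-90.0, 0.0, 174.8]
contact_force: [-3.8, 1.5, 11.0]
gripper_width: 0.0538
```

Request:
jog_arm(steps=[[0.2,0,0,0,0],[0.2,0,0,0,0],[0.2,0,0,0,0],[0.2,0,0,0,0],[0.2,0,-0.01,0,0],[0.2,0,-0.02,0,0],[0.2,0,-0.03,0,0],[0.2,0,-0.04,0,0],[0.2,0,-0.04,0,0],[0.2,0,-0.04,0,0],[0.2,0,-0.04,0,0],[0.2,0,-0.03,0,0]])

```text
time_s: 52.37
tcp_pos: [0.516, -0.1993, 0.2954]
eef_rot: [-90.0, 0.2, 174.7]
contact_force: [1.2, -0.5, 0.2]
gripper_width: 0.0703
```

Request:
jog_arm(steps=[[0.2,0,0,-0.03,0],[0.2,0,0,-0.03,0],[0.2,0,0,-0.03,0],[0.2,0,0,-0.03,0],[0.2,0,0,-0.02,0],[0.2,0,0,0,0],[0.2,0,0,0,0],[0.2,0,0,0,0],[0.2,0,0,0,0]])

```text
time_s: 53.12
tcp_pos: [0.5286, -0.0602, 0.2908]
eef_rot: [-90.0, 0.0, 174.7]
contact_force: [-0.7, 0.1, -0.0]
gripper_width: 0.0704
```

```bash
python3 - <<'E'
from h import *
d(.516,-.2,.042)
c=cap('wrist','w17')
c=cap('scene','s4f')
cv2.imwrite('pics/s4.png',cv2.resize(c['image'][145:310,150:390,::-1],None,fx=3.3,fy=3.3,interpolation=cv2.INTER_CUBIC))
E
```

```text
tcp [ 0.5286 -0.0602  0.2908] rot [-90.    0.  174.7] w 0.0704 F [-0.7  0.1 -0. ]
tool x -0.0004 z 0.1403 y 0.2488
```

View pics/w17.png

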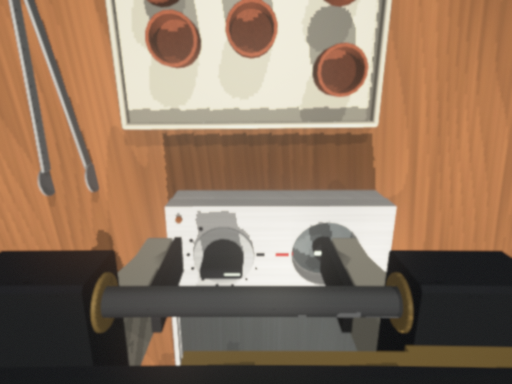

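View pics/s4.png

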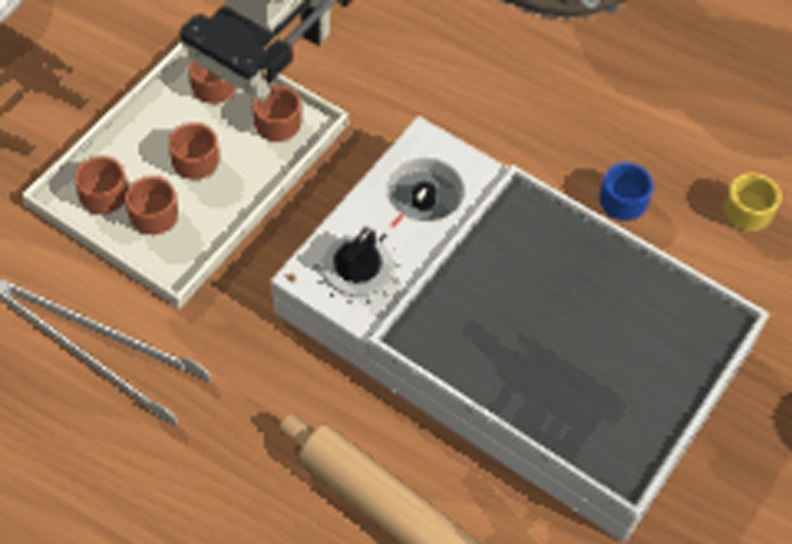

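One cup was knocked aside in the dish, moving from (168,228) to (152,205), and it looks upright. I'll check it from above.

Request:
jog_arm(steps=[[0.2,0,-0.02,0.03,0],[0.2,0,-0.02,0.03,0],[0.2,0,-0.02,0.03,0],[0.2,0,0,0.015,0],[0.2,0,0,0,0],[0.2,0,0,0,0],[0.2,0,0,0,0],[0.2,0,0,0,0]])

```text
time_s: 53.88
tcp_pos: [0.5189, -0.1638, 0.3501]
eef_rot: [-90.0, -0.0, 174.7]
contact_force: [0.2, 0.7, 1.0]
gripper_width: 0.0704
```

```bash
python3 - <<'E'
from h import *
d(.516,-.2,.042)
c=cap('wrist','w18')
E
```

```text
tcp [ 0.5189 -0.1638  0.3501] rot [-90.   -0.  174.7] w 0.0704 F [0.2 0.7 1. ]
tool x -0.0004 z 0.0363 y 0.3081
```

View pics/w18.png

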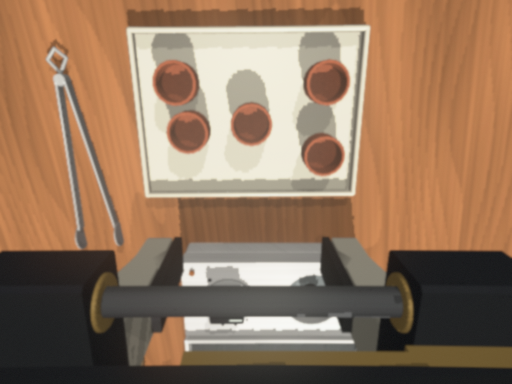

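All five cups show round mouths, at (175,82), (188,132), (251,124), (328,82) and (323,155), and none touch. I'll compute their dish-frame positions.

```bash
python3 - <<'E'
from h import *
c=cap('wrist')
th,t,e=rigid([(.15,.11),(.15,-.11),(-.15,-.11),(-.15,.11)],ray(c,[(146,197),(129,27),(368,27),(356,196)],[.018]*4))
print(np.degrees(th),t,(e*1e3).round(1).tolist())
P=ray(c,[(175,82),(188,132),(251,124),(328,82),(323,155)],[.044]*5)[:,:2]
Rm=np.array([[np.cos(th),-np.sin(th)],[np.sin(th),np.cos(th)]])
print(((P-t)@Rm).round(3))
for a,b in [(188,132),(175,82)]: pass
cv2.imwrite('pics/w18z.png',cv2.resize(c['image'][20:205,120:380,::-1],None,fx=3,fy=3,interpolation=cv2.INTER_CUBIC))
E
```

```text
-4.911535131381236 [ 0.51753096 -0.20043054] [[-0.0, -0.2], [-2.1, -0.7], [3.7, 0.6], [-1.5, 0.3]]
[[ 0.091 -0.047]
 [ 0.079  0.014]
 [-0.002  0.004]
 [-0.096 -0.046]
 [-0.095  0.045]]
```

View pics/w18z.png

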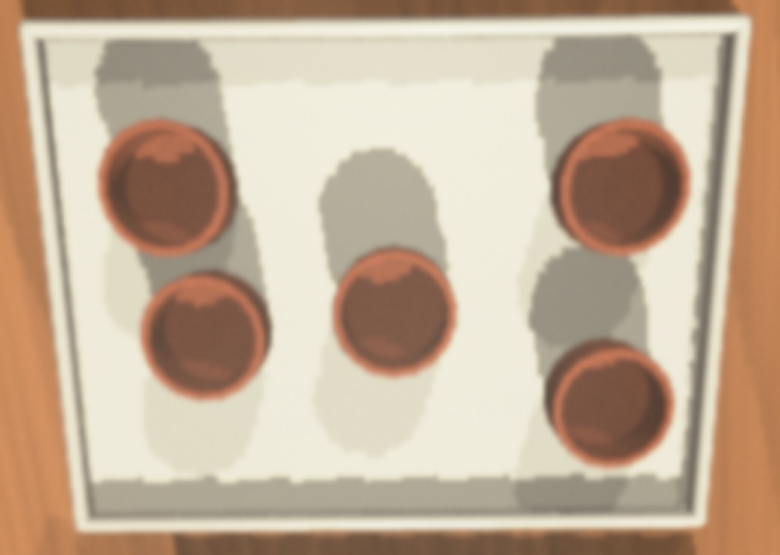

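```bash
python3 - <<'E'
from h import *
r.close_job()
print(r.get_state()['time_s'])
E
```

```text
the job is handed in; nothing more can be done
the job is handed in; nothing more can be done
```

The griddle is shut down and I handed the job in at about 54 s. No verdict was reported.

- **Heat knob:** I turned it first, anticlockwise about 160° until the wrist felt the stop. Its pointer then measured 172–177° against the 175° off line, so it is within about 3° of off.
- **Trim knob:** I turned it back about 108°. Its pointer measured within about 2° of the red index mark.
- **Cups:** All five salsa cups were set down on the dish floor with a light contact before release. The last view shows them upright and not touching. In the dish frame they are at (91,−47), (79,14), (−2,4), (−96,−46) and (−95,45) mm, all inside the limits.
- **Knocked cup:** One cup in the dish was knocked about 3 cm aside after I placed it. It stayed upright and inside the rim, so I left it.
- **Everything else:** The arm did not go near the press, tongs, measuring cup, rolling pin or the blue and yellow look-alikes. The tongs, pin and look-alikes showed no shift. I did not measure the press or measuring cup again at the end.

Checks that disagreed: camera position readings differed by 2–5 mm between views. I averaged them or took a closer view, and every grasp closed on the expected width.

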